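# Load a four-drink takeaway carrier

## Task

A takeaway order of four drinks is ready to hand over. Lift the top cup carrier off the nested pair, leaving the lower one where it is, and set it squarely in the middle of the black rubber mat; then stand the four lidded paper cups in its pockets, one in each, the two tall cups diagonally opposite each other and the two short ones in the other two pockets, so that it carries level. Keep the cups upright, and leave the honey jar and the china cup that stand among them where they are.

Things in the scene. Friction and masses are not known exactly. Their poses are not given: they have to be found in the camera images.
- carrier: upper of two nested brown pulp 4-cup carriers, 188x188x76 mm, 90 g. Origin: underside centre. Deck top z 38; pockets at x,y +-47, 72 wide at deck, 55 at floor (z 3). Centre grip ridge along x, 58 long: 28 thick to z 57, then 18 to z 76; pinch it across y, tips 5-10 over the deck. 14 high lugs mid-edge. Loosely nested
- spare: the lower carrier of the nested pair, same shape and axes, loose on the counter; only its edge shows. Stays where it is. The upper one stands 18 mm higher on it, its pockets in this one's with about 2 mm play: lift it straight up, with at most a slight twist that grows with the lift (0.1 rad over 40 mm); clear of each other after 45 mm
- mat: black studded rubber service mat, 220 x 220 mm, 6 mm thick, fixed flat on the counter. Origin at the centre of its underside, x and y along its edges, top at z = 6 mm. (Right of the work, y below -0.35 m, a glass display case 0.48 m high fills the counter from x = 0.35 m on: keep the arm out of it, also when coming from the start)
- tall_1: tall takeaway cup (one of two alike): white paper, brown sleeve, flat white sip lid, closed and rigid, 100 mm high, about 220 g. Foot 48 mm across, widening to the lid, whose upright band, 68 mm across, 83 to 96 mm above the foot, is the widest part and the place to grip. Origin at the centre of the underside, z up; round, so turned anyhow
- tall_2: tall takeaway cup (one of two alike): white paper, brown sleeve, flat white sip lid, closed and rigid, 100 mm high, about 220 g. Foot 48 mm across, widening to the lid, whose upright band, 68 mm across, 83 to 96 mm above the foot, is the widest part and the place to grip. Origin at the centre of the underside, z up; round, so turned anyhow
- short_1: short takeaway cup (one of two alike): white paper, brown sleeve, flat white sip lid, closed and rigid, 72 mm high, about 140 g. Foot 48 mm across, widening to the lid, whose upright band, 60 mm across, 55 to 68 mm above the foot, is the widest part and the place to grip. Origin at the centre of the underside, z up; round, so turned anyhow
- short_2: short takeaway cup (one of two alike): white paper, brown sleeve, flat white sip lid, closed and rigid, 72 mm high, about 140 g. Foot 48 mm across, widening to the lid, whose upright band, 60 mm across, 55 to 68 mm above the foot, is the widest part and the place to grip. Origin at the centre of the underside, z up; round, so turned anyhow
- honey_jar: bystander: glass honey jar with a grey metal lid, 66 x 72 x 102 mm high, loose. Origin at the centre of its underside. To be left alone
- espresso_cup: bystander: open white china espresso cup, 58 mm across x, 82 mm along y with the handle (towards -y), 54 mm high, loose. Origin at the centre of its underside. To be left alone
There are look-alikes about, which are no part of the job. What is shaped like the tall_2 but yellow is not meant.

How it is judged (in metres and radians):
On the way:
1. the upper carrier stands by itself, let go, squarely in the middle of the mat (horizontal distance between carrier and mat below 0.02 m and (angle between the x axis of carrier and the x axis of mat, either way round below 0.17 rad or angle between the x axis of carrier and the y axis of mat, either way round below 0.17 rad) and z of carrier in the frame of mat below 0.01 m and angle between carrier's own z axis and vertical below 0.06 rad and linear speed of carrier below 0.02 m/s and angular speed of carrier below 0.2 rad/s and contact force between carrier and the fingers below 0.1 N), for 0.2 s.
At the end, for the whole second after the job is handed in: Carrier flat on the mat, centred within 20 mm, square within 0.17 rad; each cup upright on the floor of its own pocket (10 mm), tall ones diagonally opposite, short ones in the other two; all released and at rest; spare carrier within 30 mm, jar and china cup within 25 mm of their places (all of step 1 and ((((x of tall_1 in the frame of carrier between 0.037 and 0.057 m and y of tall_1 in the frame of carrier between 0.037 and 0.057 m and x of tall_2 in the frame of carrier between -0.057 and -0.037 m and y of tall_2 in the frame of carrier between -0.057 and -0.037 m) or (x of tall_1 in the frame of carrier between -0.057 and -0.037 m and y of tall_1 in the frame of carrier between -0.057 and -0.037 m and x of tall_2 in the frame of carrier between 0.037 and 0.057 m and y of tall_2 in the frame of carrier between 0.037 and 0.057 m)) and ((x of short_1 in the frame of carrier between -0.057 and -0.037 m and y of short_1 in the frame of carrier between 0.037 and 0.057 m and x of short_2 in the frame of carrier between 0.037 and 0.057 m and y of short_2 in the frame of carrier between -0.057 and -0.037 m) or (x of short_1 in the frame of carrier between 0.037 and 0.057 m and y of short_1 in the frame of carrier between -0.057 and -0.037 m and x of short_2 in the frame of carrier between -0.057 and -0.037 m and y of short_2 in the frame of carrier between 0.037 and 0.057 m))) or (((x of tall_1 in the frame of carrier between -0.057 and -0.037 m and y of tall_1 in the frame of carrier between 0.037 and 0.057 m and x of tall_2 in the frame of carrier between 0.037 and 0.057 m and y of tall_2 in the frame of carrier between -0.057 and -0.037 m) or (x of tall_1 in the frame of carrier between 0.037 and 0.057 m and y of tall_1 in the frame of carrier between -0.057 and -0.037 m and x of tall_2 in the frame of carrier between -0.057 and -0.037 m and y of tall_2 in the frame of carrier between 0.037 and 0.057 m)) and ((x of short_1 in the frame of carrier between 0.037 and 0.057 m and y of short_1 in the frame of carrier between 0.037 and 0.057 m and x of short_2 in the frame of carrier between -0.057 and -0.037 m and y of short_2 in the frame of carrier between -0.057 and -0.037 m) or (x of short_1 in the frame of carrier between -0.057 and -0.037 m and y of short_1 in the frame of carrier between -0.057 and -0.037 m and x of short_2 in the frame of carrier between 0.037 and 0.057 m and y of short_2 in the frame of carrier between 0.037 and 0.057 m)))) and z of tall_1 in the frame of carrier between 0 and 0.008 m and angle between each of tall_1, tall_2, short_1, short_2's own z axis and vertical below 0.12 rad and linear speed of each of tall_1, tall_2, short_1, short_2 below 0.02 m/s and angular speed of each of tall_1, tall_2, short_1, short_2 below 0.2 rad/s and contact force between each of tall_1, tall_2, short_1, short_2 and the fingers below 0.1 N and z of tall_2 in the frame of carrier between 0 and 0.008 m and z of short_1 in the frame of carrier between 0 and 0.008 m and z of short_2 in the frame of carrier between 0 and 0.008 m and distance of spare from where it was at the start of the episode below 0.03 m and angle between spare's own z axis and vertical below 0.1 rad and distance of each of honey_jar, espresso_cup from where it was at the start of the episode below 0.025 m); the robot touches nothing.
It fails at once if a cup of the order tips more than 0.6 rad (angle between any of tall_1, tall_2, short_1, short_2's own z axis and vertical above 0.6 rad).
It fails at once if the spare carrier is moved more than 30 mm (distance of spare from where it was at the start of the episode above 0.03 m).
It fails at once if the honey jar or the china cup is moved more than 25 mm or tipped more than 0.35 rad (distance of any of honey_jar, espresso_cup from where it was at the start of the episode above 0.025 m or angle between any of honey_jar, espresso_cup's own z axis and vertical above 0.35 rad).
It also fails if it takes over 128 s, if anything falls off the work surface, if the arm or the gripper's body presses on something with over 40 N, if the wrist force passes 120 N, or if a joint passes its speed limit or range.

## Robot

A 6-joint arm with a two-finger parallel gripper is mounted at the origin on a cart in front of the work surface, level with it; the furniture and walls round the work are solid. World frame = base frame: x ahead of the robot, y to its left, z up, the work surface at z = 0. Lengths are in m, angles in degrees, forces in N, time in s.
With the tool pointing down it reaches from about 0.35 to 0.875 m from the base axis. Payload 4.2 kg.
Tool frame: the origin (TCP) lies between the finger pads; the fingertips stand 14 mm ahead of it and the grasp point (between the pads) lies 5 mm behind it; z points along the fingers, y is the line along which they close (so a half turn about z gives the same grasp; the last joint's range is limited). The gripper opens to 87 mm and grips with 3 to 60 N. Pads are 19 mm wide; open, the fingers measure 117 mm over their backs; the gripper's body (75 mm by 190 mm) begins 51 mm behind the grasp point.
Start: joints at [86.379, 22.042, 0.453, 0, -68.411, -14.817], TCP at [0.198, 0.593, 0.237] pointing down, gripper open.
Joint ranges: [-179.83, 179.83], [-69.29, 118.12], [-61.27, 80.66], [-181.25, 117.63], [-171.15, -9.14], [-177.46, 177.46]. Speed limits (degrees/s): [159.86, 159.86, 180, 180, 180, 180].

## Interface

Orientations are given as a 3x3 rotation matrix whose columns are the frame's x, y, z axes.
In Python, from station import * gives the robot as it stands. The module is installed in compiled form; this text tells all that it offers.
- The arm moves only by the tool play_rows, never from a script. Its argument "steps" is a list of rows, each an object of numbers: "ax", "ay", "az": the turn, a rotation vector about the tool's x, y, z in degrees; "dx", "dy", "dz": the shift along the tool's x, y, z in mm; "claw": the finger opening in mm, from 0 to 87. A call has 1 to 20 rows; each row shifts and turns the commanded pose from where the row before left it, along the tool's axes as they then stand; what a row does not reach is not made up. A row lasts 1/10 s, in which the tool goes at most 50 mm and 8.59 degrees, less where a joint would pass 70% of its speed; a pose out of reach is approached as far as the arm can. A call with a gripper value outside its range is refused whole. The fingers move at their own pace and stop on an object; the grip force is fixed at half the most. Time passes only in rows, so rows that do not move let the fingers close. It gives the time, the measured TCP pose, the force, the opening and the grip force at its end, in the units of the state.
- sense(): the state, without advancing time (a new reading comes with each control period).
- capture(name): name is "scene" or "top" or "wrist"; returns a dict with "frame" (480x640x3 uint8, blue, green, red), "range_z" (480x640 float32, m along the optical axis (not along the pixel's ray), 0 where there is no reading), "fx", "fy", "cx", "cy" (pixels), "xyz" and "rotation" of the camera in the world. Camera axes: x right, y down, z forward; pixel columns grow to the right and rows downward; lengths in m; the calibration is good to about 2 mm. A picture is of the moment at which its call begins.
- finish_job(): hands the job in; it is judged then, once.
The state is a dict: "time_s": time; "joints": joint angles; "joint_velocities": joint speeds; "effort": joint torques, N m; "tcp_pos": TCP position; "ee_rot": TCP orientation; "wrist_force": force on the tool from outside, world axes, zero at the start; "moment": the same for the moment, N m; "gripper_width": opening from 0.0 (shut) to 1.0 (fully open); "gripper_force": force on a finger pad.
Only numpy, scipy, OpenCV 4.12 (cv2) and the standard library are available. Lean on these libraries where they do the work, as an engineer would, in place of code of your own. Each camera call takes 0.05 s, during which the arm holds its last target. There are 200 camera calls.

## Working session

There is one attempt and no reset: what is moved stays moved. The work goes in short steps, Python scripts to look and compute and a tool call to move; the robot and the scene stay as the last step left them, time stands still between calls to the robot, and variables do not carry over. Pictures are saved under pics/ and viewed, at most 14 in all, crops included, and the job is handed in when it is done.

Besides the shell and the picture viewer there is one more tool, called in YAML: its name, and indented under it one key for each argument. play_rows: Moves the arm, as the interface text tells. Its arguments: {"type":"object","properties":{"steps":{"type":"array"}},"required":["steps"]}

```bash
mkdir -p pics; cat > h.py <<'E'
from station import *
import numpy as np, cv2
def cap(n,save=None):
    c=capture(n)
    if save: cv2.imwrite('pics/'+save,c['frame'])
    return c
def cloud(c):
    z=c['range_z']; v,u=np.mgrid[0:480,0:640]
    p=np.stack([(u-c['cx'])/c['fx']*z,(v-c['cy'])/c['fy']*z,z],-1)
    return p@np.array(c['rotation']).T+np.array(c['xyz'])
def ray(c,u,v,h):
    d=np.array(c['rotation'])@np.array([(u-c['cx'])/c['fx'],(v-c['cy'])/c['fy'],1.]); o=np.array(c['xyz'])
    return o+d*(h-o[2])/d[2]
E
python3 - <<'E'
from h import *
for n in('scene','top'):
    c=cap(n,n+'0.png'); print(n,c['xyz'],np.round(c['rotation'],3).tolist(),c['fx'],(c['range_z']>0).mean())
    np.savez(''+n+'0.npz',**c)
s=sense(); print(s['time_s'],s['tcp_pos'],np.round(s['ee_rot'],3).tolist(),s['gripper_width'])
E
```

```text
scene [0.26010435 0.62943309 0.80459629] [[-0.87, -0.383, 0.311], [-0.493, 0.68, -0.543], [-0.004, -0.625, -0.781]] 513.4277842209395 0.9961067708333333
top [0.47478141 0.10219257 1.04910708] [[0.018, -0.995, 0.099], [-1.0, -0.019, -0.007], [0.009, -0.099, -0.995]] 500.9851321767024 0.9959635416666667
0.1 [0.19749117 0.59244448 0.23556327] [[0.949, -0.316, -0.001], [-0.316, -0.949, -0.002], [0.0, 0.002, -1.0]] 0.9988319996098113
```

View pics/top0.png

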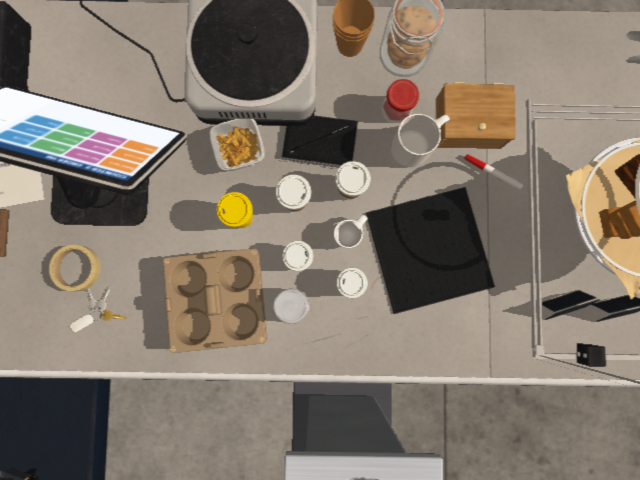

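View pics/scene0.png

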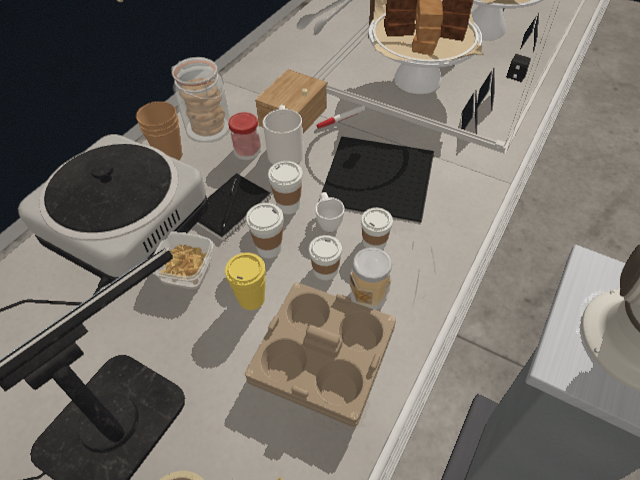

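The top view shows tall white-lidded cups at (293,191) and (353,179), and short ones at (297,256) and (352,283). The honey jar is at (291,306), the espresso cup at (349,233) and the carrier pair at (214,300), with its ridge running up and down the image. The mat is at (431,250). Possible mix-ups are the yellow cup (235,209), the mug (417,140) and the red-lid jar (403,97), none of which belong to the order. Next I'll measure and take one close crop.

```bash
cat > m.py <<'E'
from h import *
def lid(c,u,v,zlo,r=28):
    P=cloud(c); m=np.zeros((480,640),np.uint8); cv2.circle(m,(u,v),r,1,-1)
    m&=((P[...,2]>zlo)).astype(np.uint8)
    n,l,st,ce=cv2.connectedComponentsWithStats(m)
    k=1+np.argmax(st[1:,4]); q=P[l==k]
    (x,y),rad=cv2.minEnclosingCircle(q[:,:2].astype(np.float32))
    return np.round([x,y,2*rad,np.median(q[:,2]),q[:,2].max(),*q[:,:2].mean(0)],4)
E
python3 - <<'E'
from m import *
c=dict(np.load('top0.npz')); P=cloud(c)
for n,u,v,z in [('t1',293,191,.085),('t2',353,179,.085),('s1',297,256,.058),('s2',352,283,.058),('jar',291,306,.085),('esp',349,233,.035),('yel',235,209,.085),('mug',415,140,.06)]: print(n,lid(c,u,v,z))
# carrier: deck
m=(P[...,2]>.048)&(P[...,0]>.25)&(P[...,0]<.55)
w=np.zeros((480,640),bool);w[235:365,150:275]=1
q=P[m&w]; r=cv2.minAreaRect(q[:,:2].astype(np.float32)*1000); print('carrier',r,np.percentile(q[:,2],[10,50,90,99.9]))
q=P[(P[...,2]>.079)&w]; r=cv2.minAreaRect(q[:,:2].astype(np.float32)*1000); print('ridge',r,len(q),q.mean(0))
q=P[(P[...,2]>.085)&w]; r=cv2.minAreaRect(q[:,:2].astype(np.float32)*1000); print('ridge top',r,len(q),q.mean(0))
# mat
f=c['frame'].max(-1); w[:]=0; w[180:325,360:500]=1
mm=((f<45)&w&(P[...,2]<.02)).astype(np.uint8); 
mm=cv2.morphologyEx(mm,cv2.MORPH_CLOSE,np.ones((5,5)));n,l,st,ce=cv2.connectedComponentsWithStats(mm);k=1+np.argmax(st[1:,4]); b=l==k
pts=np.array([ray(c,u,v,.006)[:2]*1000 for v,u in np.argwhere(b)],np.float32); print('mat',cv2.minAreaRect(pts),pts.mean(0),np.median(P[b][:,2]))
cv2.imwrite('pics/crop.png',cv2.resize(c['frame'][150:370,150:510],None,fx=2.2,fy=2.2))
# everything high in work region
hi=(P[...,2]>.11)&(P[...,0]<.75); n,l,st,ce=cv2.connectedComponentsWithStats(hi.astype(np.uint8))
for k in range(1,n):
    if st[k,4]>60: q=P[l==k]; print('high',st[k,:4],q.min(0).round(3),q.max(0).round(3))
E
```

```text
t1 [0.5895 0.1294 0.236  0.0963 1.0491 0.6694 0.1463]
t2 [0.6046 0.0654 0.2701 0.0962 1.0491 0.6988 0.0328]
s1 [0.5265 0.1236 0.112  0.0683 1.0491 0.5491 0.1364]
s2 [0.4895 0.0513 0.1062 0.0684 1.0491 0.4987 0.03  ]
jar [0.4565 0.1391 0.0825 0.1008 1.0491 0.4524 0.1464]
esp [0.5547 0.0516 0.1894 0.0517 1.0491 0.6065 0.0291]
yel [0.5673 0.1924 0.2586 0.096  1.0491 0.6336 0.2583]
mug [ 0.6486 -0.0094  0.4133  0.0869  1.0491  0.7905 -0.0966]
carrier ((466.9069519042969, 248.38787841796875), (188.29661560058594, 292.0787353515625), 7.145623207092285) [0.05259954 0.05572777 0.0709582  1.04910708]
ridge ((462.1380310058594, 206.58416748046875), (52.922271728515625, 209.29234313964844), 1.2699891328811646) 361 [0.46316746 0.25722496 0.27786554]
ridge top ((462.1380310058594, 206.58416748046875), (52.922271728515625, 209.29234313964844), 1.2699891328811646) 348 [0.46303661 0.25592293 0.28515039]
mat ((572.7528076171875, -136.5721893310547), (217.52517700195312, 217.01341247558594), 15.793628692626953) [ 571.8882  -136.57124] 0.004718621313796412
high [  0 123 183  78] [0.475 0.102 0.11 ] [0.75  0.631 1.049]
high [567 152  73 147] [ 0.475 -0.5    0.126] [0.75  0.102 1.049]
high [577 343  30  24] [ 0.367 -0.37   0.188] [0.475 0.102 1.049]
high [560 361  80  23] [ 0.359 -0.363  0.11 ] [0.475 0.102 1.049]
high [  0 468  39  12] [0.184 0.102 0.22 ] [0.475 0.545 1.049]
```

View pics/crop.png

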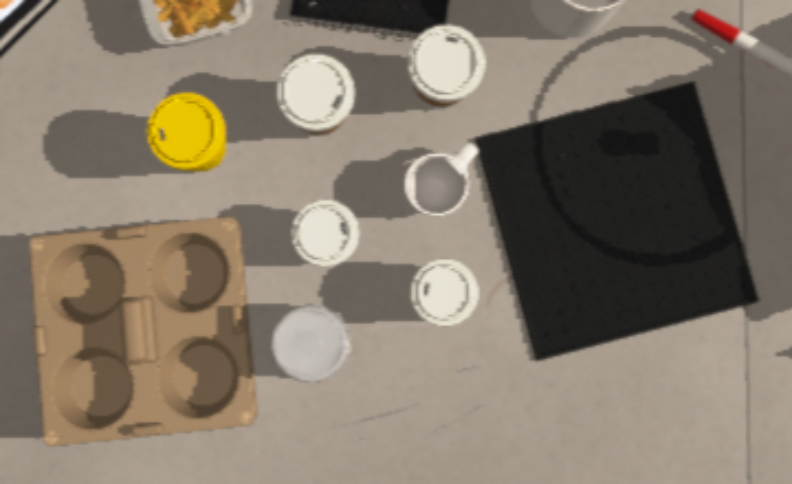

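```bash
sed -i "s/    m&=((P\[...,2\]>zlo)).*/    m\&=((P[...,2]>zlo)\&(P[...,2]<zlo+.025)).astype(np.uint8)/" m.py
python3 - <<'E'
from m import *
c=dict(np.load('top0.npz')); P=cloud(c)
for n,u,v,z in [('t1',293,191,.085),('t2',353,179,.085),('s1',297,256,.058),('s2',352,283,.058),('jar',291,306,.085),('esp',349,233,.035),('yel',235,209,.085),('mug',415,140,.06)]: print(n,lid(c,u,v,z))
Z=P[...,2]; ok=c['range_z']>.1
w=np.zeros((480,640),bool);w[235:365,150:272]=1
def rect(n,m):
    m=m.astype(np.uint8);N,l,st,ce=cv2.connectedComponentsWithStats(m);k=1+np.argmax(st[1:,4]);q=P[l==k]
    r=cv2.minAreaRect(q[:,:2].astype(np.float32)*1000);print(n,np.round(cv2.boxPoints(r)).tolist(),np.round(r[0],1),np.round(r[1],1),round(r[2],2),q.mean(0).round(4))
rect('deck',(Z>.048)&(Z<.062)&w&ok)
for lo in(.064,.078,.086): rect('ridge%g'%lo,(Z>lo)&(Z<.12)&w&ok&(np.hypot(P[...,0]-.375,P[...,1]-.29)<.06))
hi=(Z>.11)&(P[...,0]<.8)&ok; n,l,st,ce=cv2.connectedComponentsWithStats(hi.astype(np.uint8))
for k in range(1,n):
    if st[k,4]>60: q=P[l==k]; print('high',st[k,:4],q.min(0).round(3),q.max(0).round(3))
E
```

```text
t1 [0.6718 0.1467 0.0681 0.0962 0.1056 0.6708 0.1466]
t2 [0.7005 0.0323 0.0684 0.0962 0.1033 0.6995 0.0325]
s1 [0.5497 0.1367 0.0597 0.0682 0.0755 0.5495 0.1366]
s2 [0.499  0.0297 0.0598 0.0684 0.0757 0.4987 0.0298]
jar [0.4523 0.147  0.0668 0.1008 0.1067 0.4524 0.1465]
esp [0.6045 0.0278 0.0809 0.0516 0.0568 0.6085 0.028 ]
yel [0.6354 0.26   0.0687 0.096  0.1038 0.6344 0.2591]
mug [ 0.7917 -0.0969  0.0779  0.0726  0.0847  0.8143 -0.1123]
deck [[355.0, 382.0], [379.0, 195.0], [566.0, 218.0], [542.0, 405.0]] [460.5 299.8] [188.3 188.4] 7.15 [0.459  0.2998 0.0551]
ridge0.064 [[368.0, 302.0], [371.0, 276.0], [380.0, 277.0], [376.0, 303.0]] [373.6 289.5] [ 9.  26.2] 7.1 [0.374  0.2887 0.0685]
ridge0.078 [[434.0, 302.0], [434.0, 297.0], [434.0, 297.0], [434.0, 302.0]] [433.7 299.6] [0.  4.4] 2.65 [0.4337 0.2997 0.0902]
ridge0.086 [[434.0, 302.0], [434.0, 297.0], [434.0, 297.0], [434.0, 302.0]] [433.7 299.6] [0.  4.4] 2.65 [0.4337 0.2997 0.0902]
high [  0 104 188  97] [0.622 0.349 0.11 ] [0.8   0.664 0.303]
high [567 137  73 162] [ 0.478 -0.503  0.126] [ 0.78  -0.35   0.283]
high [577 343  30  24] [ 0.367 -0.37   0.188] [ 0.401 -0.34   0.235]
high [560 361  80  23] [ 0.359 -0.363  0.11 ] [ 0.361 -0.35   0.339]
high [  0 468  39  12] [0.184 0.495 0.22 ] [0.219 0.545 0.317]
```

```bash
cat > g.py <<'E'
import sys; from h import *
# usage: g.py x y z yaw(deg of tool x)
x,y,z,yaw=map(float,sys.argv[1:5]); s=sense(); R=np.array(s['ee_rot']); p=np.array(s['tcp_pos'])
psi=np.degrees(np.arctan2(R[1,0],R[0,0])); d=(yaw-psi+180)%360-180; a=np.radians(yaw)
D=(np.array([x,y,z])-p)*1000
print('t',s['time_s'],'pos',p.round(4),'yaw',round(psi,2),'tilt',R[:2,2].round(4),'q',np.round(s['joints'],1),'w',round(s['gripper_width']*87,1),'F',np.round(s['wrist_force'],1))
print('az total %.2f | dx %.1f dy %.1f dz %.1f |len %.0f'%(-d,D[0]*np.cos(a)+D[1]*np.sin(a),D[0]*np.sin(a)-D[1]*np.cos(a),-D[2],np.linalg.norm(D)))
E
python3 - <<'E'
from m import *
c=dict(np.load('top0.npz')); P=cloud(c); Z=P[...,2]
m=((Z>.062)&(Z<.12)&(np.hypot(P[...,0]-.4605,P[...,1]-.2998)<.05)).astype(np.uint8)
q=P[m>0]; r=cv2.minAreaRect(q[:,:2].astype(np.float32)*1000); print(r,np.percentile(q[:,2],[5,50,95]))
E
python3 g.py .4605 .2998 .2356 7.15
```

```text
((460.4723205566406, 299.7766418457031), (57.73054885864258, 28.81439971923828), 7.446244716644287) [0.06994641 0.0901742  0.09539221]
t 0.1 pos [0.1975 0.5924 0.2356] yaw -18.45 tilt [-0.0005 -0.0019] q [ 86.4  22.1   0.4  -0.  -68.4 -14.8] w 86.9 F [-0.1 -0.5 -0.1]
az total -25.60 | dx 224.5 dy 323.1 dz -0.0 |len 393
```

play_rows:
  steps:
    - {"az": -5.12}
    - {"az": -5.12}
    - {"az": -5.12}
    - {"az": -5.12}
    - {"az": -5.12}
    - {"dx": 16, "dy": 23}
    - {"dx": 16, "dy": 23}
    - {"dx": 16, "dy": 23}
    - {"dx": 16, "dy": 23}
    - {"dx": 16, "dy": 23}
    - {"dx": 16, "dy": 23}
    - {"dx": 16, "dy": 23}
    - {"dx": 16, "dy": 23}
    - {"dx": 16, "dy": 23}
    - {"dx": 16, "dy": 23}
    - {"dx": 16, "dy": 23}
    - {"dx": 16, "dy": 23}
    - {"dx": 16, "dy": 23}
    - {"dx": 16, "dy": 23}

```text
invalid input at $.steps[0]: expected keys ax, ay, az, dx, dy, dz, claw
```

```bash
python3 g.py .4605 .2998 .077 7.2
```

```text
t 0.1 pos [0.1975 0.5924 0.2356] yaw -18.45 tilt [-0.0005 -0.0019] q [ 86.4  22.1   0.4  -0.  -68.4 -14.8] w 86.9 F [-0.1 -0.5 -0.1]
az total -25.65 | dx 224.3 dy 323.3 dz 158.6 |len 424
```

play_rows:
  steps:
    - {"ax": 0, "ay": 0, "az": -6.4, "dx": 0, "dy": 0, "dz": 0, "claw": 87}
    - {"ax": 0, "ay": 0, "az": -6.4, "dx": 0, "dy": 0, "dz": 0, "claw": 87}
    - {"ax": 0, "ay": 0, "az": -6.4, "dx": 0, "dy": 0, "dz": 0, "claw": 87}
    - {"ax": 0, "ay": 0, "az": -6.4, "dx": 0, "dy": 0, "dz": 0, "claw": 87}
    - {"ax": 0, "ay": 0, "az": 0, "dx": 16, "dy": 23, "dz": 0, "claw": 87}
    - {"ax": 0, "ay": 0, "az": 0, "dx": 16, "dy": 23, "dz": 0, "claw": 87}
    - {"ax": 0, "ay": 0, "az": 0, "dx": 16, "dy": 23, "dz": 0, "claw": 87}
    - {"ax": 0, "ay": 0, "az": 0, "dx": 16, "dy": 23, "dz": 0, "claw": 87}
    - {"ax": 0, "ay": 0, "az": 0, "dx": 16, "dy": 23, "dz": 0, "claw": 87}
    - {"ax": 0, "ay": 0, "az": 0, "dx": 16, "dy": 23, "dz": 0, "claw": 87}
    - {"ax": 0, "ay": 0, "az": 0, "dx": 16, "dy": 23, "dz": 0, "claw": 87}
    - {"ax": 0, "ay": 0, "az": 0, "dx": 16, "dy": 23, "dz": 0, "claw": 87}
    - {"ax": 0, "ay": 0, "az": 0, "dx": 16, "dy": 23, "dz": 0, "claw": 87}
    - {"ax": 0, "ay": 0, "az": 0, "dx": 16, "dy": 23, "dz": 0, "claw": 87}
    - {"ax": 0, "ay": 0, "az": 0, "dx": 16, "dy": 23, "dz": 0, "claw": 87}
    - {"ax": 0, "ay": 0, "az": 0, "dx": 16, "dy": 23, "dz": 0, "claw": 87}
    - {"ax": 0, "ay": 0, "az": 0, "dx": 16, "dy": 23, "dz": 0, "claw": 87}
    - {"ax": 0, "ay": 0, "az": 0, "dx": 16, "dy": 23, "dz": 0, "claw": 87}
    - {"ax": 0, "ay": 0, "az": 0, "dx": 0, "dy": 0, "dz": 0, "claw": 87}
    - {"ax": 0, "ay": 0, "az": 0, "dx": 0, "dy": 0, "dz": 0, "claw": 87}

```text
time_s: 2.1
tcp_pos: [0.4601, 0.3009, 0.2361]
ee_rot: [[0.992, 0.123, -0.001], [0.123, -0.992, -0.0], [-0.001, 0.0, -1.0]]
wrist_force: [0.7, 0.8, -0.7]
gripper_width: 1.0
gripper_force: 0.0
```

```bash
python3 g.py .4605 .2998 .077 7.2
```

```text
t 2.1 pos [0.4601 0.3009 0.2361] yaw 7.08 tilt [-0.0008 -0.0004] q [ 50.1  14.8 -10.2  -0.  -65.1  47. ] w 87.0 F [ 0.7  0.8 -0.7]
az total -0.12 | dx 0.3 dy 1.1 dz 159.1 |len 159
```

play_rows:
  steps:
    - {"ax": 0, "ay": 0, "az": -0.1, "dx": 0, "dy": 1, "dz": 25, "claw": 87}
    - {"ax": 0, "ay": 0, "az": 0, "dx": 0, "dy": 0, "dz": 25, "claw": 87}
    - {"ax": 0, "ay": 0, "az": 0, "dx": 0, "dy": 0, "dz": 25, "claw": 87}
    - {"ax": 0, "ay": 0, "az": 0, "dx": 0, "dy": 0, "dz": 25, "claw": 87}
    - {"ax": 0, "ay": 0, "az": 0, "dx": 0, "dy": 0, "dz": 20, "claw": 87}
    - {"ax": 0, "ay": 0, "az": 0, "dx": 0, "dy": 0, "dz": 20, "claw": 87}
    - {"ax": 0, "ay": 0, "az": 0, "dx": 0, "dy": 0, "dz": 12, "claw": 87}
    - {"ax": 0, "ay": 0, "az": 0, "dx": 0, "dy": 0, "dz": 6, "claw": 87}
    - {"ax": 0, "ay": 0, "az": 0, "dx": 0, "dy": 0, "dz": 0, "claw": 87}
    - {"ax": 0, "ay": 0, "az": 0, "dx": 0, "dy": 0, "dz": 0, "claw": 87}

```text
time_s: 3.1
tcp_pos: [0.4605, 0.301, 0.0793]
ee_rot: [[0.992, 0.127, 0.001], [0.127, -0.992, 0.001], [0.001, -0.001, -1.0]]
wrist_force: [-0.2, -0.1, 0.2]
gripper_width: 1.001
gripper_force: 0.0
```

```bash
python3 g.py .4605 .2998 .077 7.2
```

```text
t 3.1 pos [0.4605 0.301  0.0793] yaw 7.3 tilt [0.0012 0.001 ] q [ 50.1  24.4 -21.7   0.  -43.9  47.2] w 87.1 F [-0.2 -0.1  0.2]
az total 0.10 | dx -0.2 dy 1.2 dz 2.3 |len 3
```

play_rows:
  steps:
    - {"ax": 0, "ay": 0, "az": 0, "dx": 0, "dy": 1, "dz": 2, "claw": 60}
    - {"ax": 0, "ay": 0, "az": 0, "dx": 0, "dy": 0, "dz": 0, "claw": 40}
    - {"ax": 0, "ay": 0, "az": 0, "dx": 0, "dy": 0, "dz": 0, "claw": 32}
    - {"ax": 0, "ay": 0, "az": 0, "dx": 0, "dy": 0, "dz": 0, "claw": 30}
    - {"ax": 0, "ay": 0, "az": 0, "dx": 0, "dy": 0, "dz": 0, "claw": 20}
    - {"ax": 0, "ay": 0, "az": 0, "dx": 0, "dy": 0, "dz": 0, "claw": 20}
    - {"ax": 0, "ay": 0, "az": 0, "dx": 0, "dy": 0, "dz": 0, "claw": 20}
    - {"ax": 0, "ay": 0, "az": 0, "dx": 0, "dy": 0, "dz": 0, "claw": 20}

```text
time_s: 3.9
tcp_pos: [0.4603, 0.2996, 0.0765]
ee_rot: [[0.992, 0.126, 0.0], [0.126, -0.992, 0.0], [0.0, -0.0, -1.0]]
wrist_force: [-0.3, 0.9, -0.9]
gripper_width: 0.354
gripper_force: 0.3
```

```bash
python3 g.py .4605 .2998 .077 7.2
```

```text
t 3.9 pos [0.4603 0.2996 0.0765] yaw 7.26 tilt [0.0002 0.0004] q [ 50.   24.5 -21.9  -0.  -43.6  47.3] w 30.8 F [-0.3  0.9 -0.9]
az total 0.06 | dx 0.2 dy -0.2 dz -0.5 |len 1
```

Fingers have not yet finished closing; give them more time, then lift slowly.

play_rows:
  steps:
    - {"ax": 0, "ay": 0, "az": 0, "dx": 0, "dy": 0, "dz": 0, "claw": 20}
    - {"ax": 0, "ay": 0, "az": 0, "dx": 0, "dy": 0, "dz": 0, "claw": 20}
    - {"ax": 0, "ay": 0, "az": 0, "dx": 0, "dy": 0, "dz": 0, "claw": 20}
    - {"ax": 0, "ay": 0, "az": 0, "dx": 0, "dy": 0, "dz": 0, "claw": 20}

```text
time_s: 4.3
tcp_pos: [0.4603, 0.2994, 0.0765]
ee_rot: [[0.992, 0.126, 0.0], [0.126, -0.992, 0.0], [0.0, -0.0, -1.0]]
wrist_force: [-0.2, 1.2, -0.1]
gripper_width: 0.316
gripper_force: 30.0
```

Gripped at 27.5 mm with 30 N. Lifting straight up.

play_rows:
  steps:
    - {"ax": 0, "ay": 0, "az": 0, "dx": 0, "dy": 0, "dz": -4, "claw": 20}
    - {"ax": 0, "ay": 0, "az": 0, "dx": 0, "dy": 0, "dz": -6, "claw": 20}
    - {"ax": 0, "ay": 0, "az": 0, "dx": 0, "dy": 0, "dz": -8, "claw": 20}
    - {"ax": 0, "ay": 0, "az": 0, "dx": 0, "dy": 0, "dz": -8, "claw": 20}
    - {"ax": 0, "ay": 0, "az": 0, "dx": 0, "dy": 0, "dz": -8, "claw": 20}
    - {"ax": 0, "ay": 0, "az": 0, "dx": 0, "dy": 0, "dz": -8, "claw": 20}
    - {"ax": 0, "ay": 0, "az": 0, "dx": 0, "dy": 0, "dz": -8, "claw": 20}
    - {"ax": 0, "ay": 0, "az": 0, "dx": 0, "dy": 0, "dz": -10, "claw": 20}
    - {"ax": 0, "ay": 0, "az": 0, "dx": 0, "dy": 0, "dz": -15, "claw": 20}
    - {"ax": 0, "ay": 0, "az": 0, "dx": 0, "dy": 0, "dz": -15, "claw": 20}
    - {"ax": 0, "ay": 0, "az": 0, "dx": 0, "dy": 0, "dz": -15, "claw": 20}
    - {"ax": 0, "ay": 0, "az": 0, "dx": 0, "dy": 0, "dz": -15, "claw": 20}
    - {"ax": 0, "ay": 0, "az": 0, "dx": 0, "dy": 0, "dz": 0, "claw": 20}

```text
time_s: 5.6
tcp_pos: [0.4613, 0.3003, 0.1993]
ee_rot: [[0.992, 0.127, 0.004], [0.127, -0.992, 0.004], [0.004, -0.003, -1.0]]
wrist_force: [0.5, 0.3, -0.9]
gripper_width: 0.319
gripper_force: 30.0
```

```bash
python3 g.py .5728 -.1366 .196 15.8; python3 -c "
from h import *
cap('scene','lift.png')"
```

```text
t 5.6 pos [0.4613 0.3003 0.1993] yaw 7.29 tilt [0.004  0.0036] q [ 50.   16.4 -13.6   0.  -59.7  47.3] w 27.8 F [ 0.5  0.3 -0.9]
az total -8.51 | dx -11.7 dy 450.8 dz 3.3 |len 451
```

View pics/lift.png

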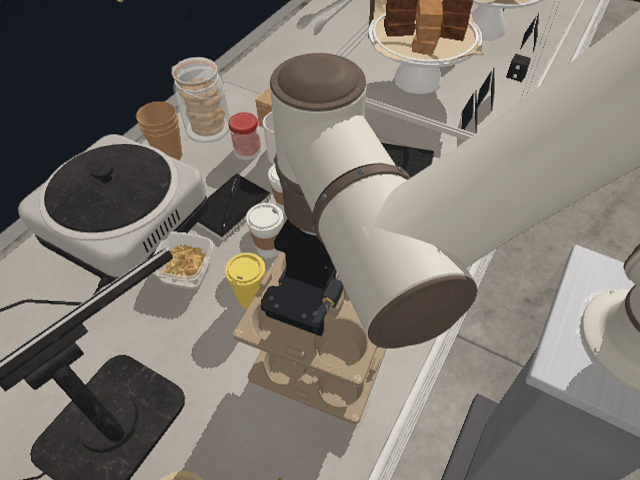

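The upper carrier is lifted clear (about (310,330) px), and the lower one is still in place below it at (320,375). Carrying it to the mat.

play_rows:
  steps:
    - {"ax": 0, "ay": 0, "az": -4.25, "dx": 0, "dy": 0, "dz": 0, "claw": 20}
    - {"ax": 0, "ay": 0, "az": -4.25, "dx": 0, "dy": 0, "dz": 0, "claw": 20}
    - {"ax": 0, "ay": 0, "az": 0, "dx": 0, "dy": 12, "dz": 0, "claw": 20}
    - {"ax": 0, "ay": 0, "az": 0, "dx": 0, "dy": 22, "dz": 0, "claw": 20}
    - {"ax": 0, "ay": 0, "az": 0, "dx": -1, "dy": 30, "dz": 0, "claw": 20}
    - {"ax": 0, "ay": 0, "az": 0, "dx": -1, "dy": 30, "dz": 0, "claw": 20}
    - {"ax": 0, "ay": 0, "az": 0, "dx": -1, "dy": 30, "dz": 0, "claw": 20}
    - {"ax": 0, "ay": 0, "az": 0, "dx": -1, "dy": 30, "dz": 0, "claw": 20}
    - {"ax": 0, "ay": 0, "az": 0, "dx": -1, "dy": 30, "dz": 0, "claw": 20}
    - {"ax": 0, "ay": 0, "az": 0, "dx": -1, "dy": 30, "dz": 0, "claw": 20}
    - {"ax": 0, "ay": 0, "az": 0, "dx": -1, "dy": 30, "dz": 0, "claw": 20}
    - {"ax": 0, "ay": 0, "az": 0, "dx": -1, "dy": 30, "dz": 0, "claw": 20}
    - {"ax": 0, "ay": 0, "az": 0, "dx": -1, "dy": 30, "dz": 0, "claw": 20}
    - {"ax": 0, "ay": 0, "az": 0, "dx": -1, "dy": 30, "dz": 0, "claw": 20}
    - {"ax": 0, "ay": 0, "az": 0, "dx": -1, "dy": 30, "dz": 0, "claw": 20}
    - {"ax": 0, "ay": 0, "az": 0, "dx": -1, "dy": 30, "dz": 0, "claw": 20}
    - {"ax": 0, "ay": 0, "az": 0, "dx": 0, "dy": 27, "dz": 0, "claw": 20}
    - {"ax": 0, "ay": 0, "az": 0, "dx": 0, "dy": 20, "dz": 0, "claw": 20}
    - {"ax": 0, "ay": 0, "az": 0, "dx": 0, "dy": 10, "dz": 0, "claw": 20}
    - {"ax": 0, "ay": 0, "az": 0, "dx": 0, "dy": 0, "dz": 0, "claw": 20}

```text
time_s: 7.65
tcp_pos: [0.5708, -0.1392, 0.1958]
ee_rot: [[0.963, 0.269, -0.001], [0.269, -0.963, 0.0], [-0.001, -0.0, -1.0]]
wrist_force: [-0.3, 0.6, -1.4]
gripper_width: 0.317
gripper_force: 30.0
```

```bash
python3 g.py .5728 -.1366 .0655 15.8
```

```text
t 7.65 pos [ 0.5708 -0.1392  0.1958] yaw 15.59 tilt [-0.0014  0.    ] q [  2.1  20.3  -8.4  -0.  -61.4 103.5] w 27.5 F [-0.3  0.6 -1.4]
az total -0.21 | dx 2.7 dy -2.0 dz 130.3 |len 130
```

play_rows:
  steps:
    - {"ax": 0, "ay": 0, "az": -0.2, "dx": 2.7, "dy": -2, "dz": 10, "claw": 20}
    - {"ax": 0, "ay": 0, "az": 0, "dx": 0, "dy": 0, "dz": 20, "claw": 20}
    - {"ax": 0, "ay": 0, "az": 0, "dx": 0, "dy": 0, "dz": 25, "claw": 20}
    - {"ax": 0, "ay": 0, "az": 0, "dx": 0, "dy": 0, "dz": 25, "claw": 20}
    - {"ax": 0, "ay": 0, "az": 0, "dx": 0, "dy": 0, "dz": 20, "claw": 20}
    - {"ax": 0, "ay": 0, "az": 0, "dx": 0, "dy": 0, "dz": 12, "claw": 20}
    - {"ax": 0, "ay": 0, "az": 0, "dx": 0, "dy": 0, "dz": 8, "claw": 20}
    - {"ax": 0, "ay": 0, "az": 0, "dx": 0, "dy": 0, "dz": 5, "claw": 20}
    - {"ax": 0, "ay": 0, "az": 0, "dx": 0, "dy": 0, "dz": 3, "claw": 20}
    - {"ax": 0, "ay": 0, "az": 0, "dx": 0, "dy": 0, "dz": 0, "claw": 20}
    - {"ax": 0, "ay": 0, "az": 0, "dx": 0, "dy": 0, "dz": 0, "claw": 20}

```text
time_s: 8.75
tcp_pos: [0.5738, -0.1353, 0.0692]
ee_rot: [[0.961, 0.275, 0.001], [0.275, -0.961, -0.0], [0.001, 0.0, -1.0]]
wrist_force: [-0.2, 0.9, -0.7]
gripper_width: 0.316
gripper_force: 30.0
```

```bash
python3 g.py .5728 -.1366 .0645 15.8
```

```text
t 8.75 pos [ 0.5738 -0.1353  0.0692] yaw 15.96 tilt [ 0.0014 -0.0001] q [  2.5  28.2 -16.5   0.  -45.2 103.5] w 27.5 F [-0.2  0.9 -0.7]
az total 0.16 | dx -1.3 dy 1.0 dz 4.7 |len 5
```

play_rows:
  steps:
    - {"ax": 0, "ay": 0, "az": 0, "dx": -1, "dy": 1, "dz": 2, "claw": 20}
    - {"ax": 0, "ay": 0, "az": 0, "dx": 0, "dy": 0, "dz": 2, "claw": 20}
    - {"ax": 0, "ay": 0, "az": 0, "dx": 0, "dy": 0, "dz": 1, "claw": 20}
    - {"ax": 0, "ay": 0, "az": 0, "dx": 0, "dy": 0, "dz": 0, "claw": 20}
    - {"ax": 0, "ay": 0, "az": 0, "dx": 0, "dy": 0, "dz": 0, "claw": 20}

```text
time_s: 9.25
tcp_pos: [0.5727, -0.1367, 0.0645]
ee_rot: [[0.961, 0.275, 0.0], [0.275, -0.961, -0.0], [0.0, 0.0, -1.0]]
wrist_force: [-1.9, 1.2, 5.5]
gripper_width: 0.317
gripper_force: 30.0
```

```bash
python3 g.py .5728 -.1366 .0645 15.8
```

```text
t 9.25 pos [ 0.5727 -0.1367  0.0645] yaw 15.97 tilt [ 0.0005 -0.0003] q [  2.3  28.5 -16.8   0.  -44.7 103.6] w 27.6 F [-1.9  1.2  5.5]
az total 0.17 | dx 0.1 dy -0.0 dz 0.0 |len 0
```

play_rows:
  steps:
    - {"ax": 0, "ay": 0, "az": 0, "dx": 0, "dy": 0, "dz": 0, "claw": 50}
    - {"ax": 0, "ay": 0, "az": 0, "dx": 0, "dy": 0, "dz": 0, "claw": 60}
    - {"ax": 0, "ay": 0, "az": 0, "dx": 0, "dy": 0, "dz": 0, "claw": 70}
    - {"ax": 0, "ay": 0, "az": 0, "dx": 0, "dy": 0, "dz": 0, "claw": 80}
    - {"ax": 0, "ay": 0, "az": 0, "dx": 0, "dy": 0, "dz": 0, "claw": 80}
    - {"ax": 0, "ay": 0, "az": 0, "dx": 0, "dy": 0, "dz": 0, "claw": 80}
    - {"ax": 0, "ay": 0, "az": 0, "dx": 0, "dy": 0, "dz": -8, "claw": 80}
    - {"ax": 0, "ay": 0, "az": 0, "dx": 0, "dy": 0, "dz": -16, "claw": 80}
    - {"ax": 0, "ay": 0, "az": 0, "dx": 0, "dy": 0, "dz": -25, "claw": 80}
    - {"ax": 0, "ay": 0, "az": 0, "dx": 0, "dy": 0, "dz": -30, "claw": 80}
    - {"ax": 0, "ay": 0, "az": 0, "dx": 0, "dy": 0, "dz": -30, "claw": 80}
    - {"ax": 0, "ay": 0, "az": 0, "dx": 0, "dy": 0, "dz": -30, "claw": 80}
    - {"ax": 0, "ay": 0, "az": 0, "dx": 0, "dy": 0, "dz": -15, "claw": 87}
    - {"ax": 0, "ay": 0, "az": 0, "dx": 0, "dy": 0, "dz": 0, "claw": 87}

```text
time_s: 10.65
tcp_pos: [0.5741, -0.1367, 0.2212]
ee_rot: [[0.961, 0.275, 0.007], [0.275, -0.961, -0.0], [0.007, 0.002, -1.0]]
wrist_force: [-0.6, -0.4, -0.7]
gripper_width: 0.983
gripper_force: 0.0
```

play_rows:
  steps:
    - {"ax": 0, "ay": 0, "az": 8.2, "dx": 0, "dy": 0, "dz": 0, "claw": 87}
    - {"ax": 0, "ay": 0, "az": 8.2, "dx": 0, "dy": 0, "dz": 0, "claw": 87}
    - {"ax": 0, "ay": 0, "az": 8.2, "dx": 0, "dy": 0, "dz": 0, "claw": 87}
    - {"ax": 0, "ay": 0, "az": 8.2, "dx": 0, "dy": 0, "dz": 0, "claw": 87}
    - {"ax": 0, "ay": 0, "az": 8.2, "dx": 0, "dy": 0, "dz": 0, "claw": 87}
    - {"ax": 0, "ay": 0, "az": 8.2, "dx": 0, "dy": 0, "dz": 0, "claw": 87}
    - {"ax": 0, "ay": 0, "az": 8.2, "dx": 0, "dy": 0, "dz": 0, "claw": 87}
    - {"ax": 0, "ay": 0, "az": 8.2, "dx": 0, "dy": 0, "dz": 0, "claw": 87}
    - {"ax": 0, "ay": 0, "az": 8.2, "dx": 0, "dy": 0, "dz": 0, "claw": 87}
    - {"ax": 0, "ay": 0, "az": 8.2, "dx": 0, "dy": 0, "dz": 0, "claw": 87}
    - {"ax": 0, "ay": 0, "az": 8, "dx": 0, "dy": 0, "dz": 0, "claw": 87}
    - {"ax": 0, "ay": 0, "az": 0, "dx": 0, "dy": 0, "dz": 0, "claw": 87}

```text
time_s: 11.85
tcp_pos: [0.5719, -0.1364, 0.2163]
ee_rot: [[0.275, -0.961, -0.002], [-0.961, -0.275, 0.0], [-0.001, 0.002, -1.0]]
wrist_force: [-0.1, 0.3, 0.0]
gripper_width: 0.998
gripper_force: 0.0
```

```bash
python3 g.py .6720 .1467 .21 -74
```

```text
t 11.85 pos [ 0.5719 -0.1364  0.2163] yaw -74.04 tilt [-0.0024  0.0003] q [  2.3  19.4  -6.6  -0.  -64.2  13.6] w 86.8 F [-0.1  0.3  0. ]
az total -0.04 | dx -244.6 dy -174.2 dz 6.3 |len 300
```

play_rows:
  steps:
    - {"ax": 0, "ay": 0, "az": 0, "dx": -24.5, "dy": -17.4, "dz": 0, "claw": 87}
    - {"ax": 0, "ay": 0, "az": 0, "dx": -24.5, "dy": -17.4, "dz": 0, "claw": 87}
    - {"ax": 0, "ay": 0, "az": 0, "dx": -24.5, "dy": -17.4, "dz": 0, "claw": 87}
    - {"ax": 0, "ay": 0, "az": 0, "dx": -24.5, "dy": -17.4, "dz": 0, "claw": 87}
    - {"ax": 0, "ay": 0, "az": 0, "dx": -24.5, "dy": -17.4, "dz": 0, "claw": 87}
    - {"ax": 0, "ay": 0, "az": 0, "dx": -24.5, "dy": -17.4, "dz": 0, "claw": 87}
    - {"ax": 0, "ay": 0, "az": 0, "dx": -24.5, "dy": -17.4, "dz": 0, "claw": 87}
    - {"ax": 0, "ay": 0, "az": 0, "dx": -24.5, "dy": -17.4, "dz": 0, "claw": 87}
    - {"ax": 0, "ay": 0, "az": 0, "dx": -24.5, "dy": -17.4, "dz": 0, "claw": 87}
    - {"ax": 0, "ay": 0, "az": 0, "dx": -24.5, "dy": -17.4, "dz": 0, "claw": 87}
    - {"ax": 0, "ay": 0, "az": 0, "dx": 0, "dy": 0, "dz": 0, "claw": 87}
    - {"ax": 0, "ay": 0, "az": 0, "dx": 0, "dy": 0, "dz": 0, "claw": 87}

```text
time_s: 13.05
tcp_pos: [0.6721, 0.1473, 0.2162]
ee_rot: [[0.278, -0.961, -0.002], [-0.961, -0.278, -0.001], [0.0, 0.002, -1.0]]
wrist_force: [-0.5, 0.8, -0.2]
gripper_width: 0.999
gripper_force: 0.0
```

```bash
python3 g.py .6720 .1467 .0845 -74; python3 - <<'E'
from m import *
c=cap('top','top1.png'); P=cloud(c); Z=P[...,2]
m=((Z>.037)&(Z<.05)&(np.hypot(P[...,0]-.573,P[...,1]+.1366)<.15)).astype(np.uint8)
n,l,st,ce=cv2.connectedComponentsWithStats(m);k=1+np.argmax(st[1:,4]);q=P[l==k]
print('carrier',cv2.minAreaRect(q[:,:2].astype(np.float32)*1000),np.median(q[:,2]))
m=(Z>.05)&(Z<.09)&(np.hypot(P[...,0]-.573,P[...,1]+.1366)<.05);q=P[m];print('ridge',cv2.minAreaRect(q[:,:2].astype(np.float32)*1000))
m=((Z>.03)&(Z<.045)&(np.hypot(P[...,0]-.4605,P[...,1]-.2998)<.15)).astype(np.uint8)
n,l,st,ce=cv2.connectedComponentsWithStats(m);k=1+np.argmax(st[1:,4]);q=P[l==k]
print('spare',cv2.minAreaRect(q[:,:2].astype(np.float32)*1000),np.median(q[:,2]))
E
```

```text
t 13.05 pos [0.6721 0.1473 0.2162] yaw -73.86 tilt [-0.0021 -0.0008] q [ 25.8  29.    8.8  -0.  -69.9  -9.6] w 86.9 F [-0.5  0.8 -0.2]
az total 0.14 | dx 0.6 dy 0.3 dz 131.7 |len 132
carrier ((574.2777709960938, -139.33322143554688), (188.25575256347656, 189.3302459716797), 15.961874008178711) 0.043718194868394455
ridge ((574.013427734375, -139.05162048339844), (57.90174865722656, 28.930139541625977), 16.6680908203125)
spare ((467.382568359375, 244.621337890625), (188.16029357910156, 84.93428802490234), 7.264944553375244) 0.037267599883726854
```

View pics/top1.png

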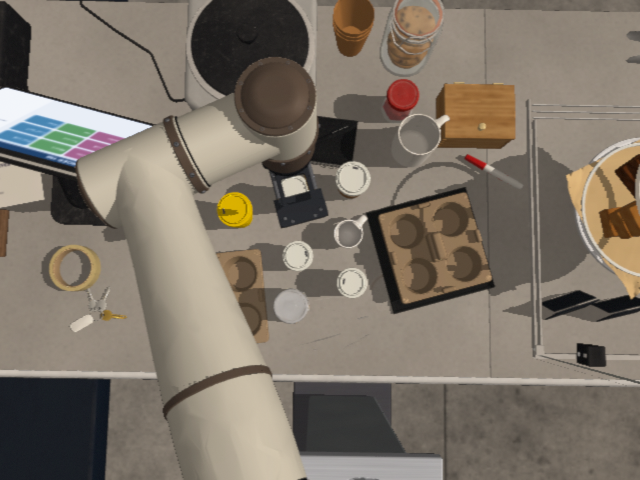

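```bash
python3 - <<'E'
from m import *
c=cap('top'); P=cloud(c); c0=dict(np.load('top0.npz'));P0=cloud(c0)
for u,v in [(85,190),(100,195),(110,170),(130,165),(150,150),(180,140),(200,150),(230,120),(245,110),(275,95),(300,130),(160,260),(200,400)]: print((u,v),P[v,u].round(3))
t=(P0[...,2]>.15)&(P0[...,0]<.85)&(P0[...,1]>.3); q=P0[t]; print(q.min(0),q.max(0))
for y in np.arange(.34,.56,.04):
    s=q[abs(q[:,1]-y)<.02]; print('y',round(y,2),'x',s[:,0].min().round(3),s[:,0].max().round(3),'z',s[:,2].min().round(3),s[:,2].max().round(3)) if len(s) else 0
E
```

```text
(85, 190) [0.575 0.336 0.549]
(100, 195) [0.57  0.321 0.548]
(110, 170) [0.596 0.312 0.55 ]
(130, 165) [0.601 0.291 0.551]
(150, 150) [0.617 0.272 0.551]
(180, 140) [0.628 0.242 0.553]
(200, 150) [0.619 0.222 0.547]
(230, 120) [0.651 0.192 0.549]
(245, 110) [0.658 0.176 0.561]
(275, 95) [0.669 0.145 0.572]
(300, 130) [0.64  0.12  0.556]
(160, 260) [0.503 0.244 0.591]
(200, 400) [0.391 0.19  0.646]
[0.1842085  0.35399825 0.15000366] [0.83517846 0.68997467 0.31719524]
y 0.34 x 0.724 0.753 z 0.15 0.182
y 0.38 x 0.622 0.764 z 0.15 0.303
y 0.42 x 0.623 0.774 z 0.15 0.303
y 0.46 x 0.633 0.785 z 0.15 0.303
y 0.5 x 0.202 0.795 z 0.15 0.317
y 0.54 x 0.184 0.804 z 0.15 0.317
```

The carrier is square on the mat at (431,248) px: 3 mm off centre, 16.0° against 15.8°. The hand is over tall cup 1. Descending.

play_rows:
  steps:
    - {"ax": 0, "ay": 0, "az": 0, "dx": 0.6, "dy": 0.3, "dz": 15, "claw": 87}
    - {"ax": 0, "ay": 0, "az": 0, "dx": 0, "dy": 0, "dz": 25, "claw": 87}
    - {"ax": 0, "ay": 0, "az": 0, "dx": 0, "dy": 0, "dz": 25, "claw": 87}
    - {"ax": 0, "ay": 0, "az": 0, "dx": 0, "dy": 0, "dz": 25, "claw": 87}
    - {"ax": 0, "ay": 0, "az": 0, "dx": 0, "dy": 0, "dz": 20, "claw": 87}
    - {"ax": 0, "ay": 0, "az": 0, "dx": 0, "dy": 0, "dz": 14, "claw": 87}
    - {"ax": 0, "ay": 0, "az": 0, "dx": 0, "dy": 0, "dz": 7, "claw": 87}
    - {"ax": 0, "ay": 0, "az": 0, "dx": 0, "dy": 0, "dz": 0, "claw": 87}
    - {"ax": 0, "ay": 0, "az": 0, "dx": 0, "dy": 0, "dz": 0, "claw": 87}

```text
time_s: 14.05
tcp_pos: [0.6731, 0.1462, 0.0877]
ee_rot: [[0.275, -0.961, 0.002], [-0.961, -0.275, 0.0], [0.0, -0.002, -1.0]]
wrist_force: [0.7, -0.2, 1.1]
gripper_width: 1.0
gripper_force: 0.0
```

```bash
python3 g.py .6720 .1467 .0845 -74
```

```text
t 14.05 pos [0.6731 0.1462 0.0877] yaw -74.02 tilt [0.0018 0.0004] q [ 25.7  35.1  -0.1   0.  -54.7  -9.7] w 87.0 F [ 0.7 -0.2  1.1]
az total -0.02 | dx -0.8 dy 0.9 dz 3.2 |len 3
```

play_rows:
  steps:
    - {"ax": 0, "ay": 0, "az": 0, "dx": -0.8, "dy": 0.9, "dz": 3, "claw": 82}
    - {"ax": 0, "ay": 0, "az": 0, "dx": 0, "dy": 0, "dz": 0, "claw": 76}
    - {"ax": 0, "ay": 0, "az": 0, "dx": 0, "dy": 0, "dz": 0, "claw": 72}
    - {"ax": 0, "ay": 0, "az": 0, "dx": 0, "dy": 0, "dz": 0, "claw": 66}
    - {"ax": 0, "ay": 0, "az": 0, "dx": 0, "dy": 0, "dz": 0, "claw": 60}
    - {"ax": 0, "ay": 0, "az": 0, "dx": 0, "dy": 0, "dz": 0, "claw": 60}
    - {"ax": 0, "ay": 0, "az": 0, "dx": 0, "dy": 0, "dz": 0, "claw": 60}
    - {"ax": 0, "ay": 0, "az": 0, "dx": 0, "dy": 0, "dz": 0, "claw": 60}

```text
time_s: 14.85
tcp_pos: [0.6716, 0.1469, 0.0839]
ee_rot: [[0.275, -0.961, 0.001], [-0.961, -0.275, 0.0], [0.0, -0.001, -1.0]]
wrist_force: [0.9, 0.2, 0.2]
gripper_width: 0.771
gripper_force: 30.0
```

play_rows:
  steps:
    - {"ax": 0, "ay": 0, "az": 0, "dx": 0, "dy": 0, "dz": -8, "claw": 60}
    - {"ax": 0, "ay": 0, "az": 0, "dx": 0, "dy": 0, "dz": -17, "claw": 60}
    - {"ax": 0, "ay": 0, "az": 0, "dx": 0, "dy": 0, "dz": -25, "claw": 60}
    - {"ax": 0, "ay": 0, "az": 0, "dx": 0, "dy": 0, "dz": -25, "claw": 60}
    - {"ax": 0, "ay": 0, "az": 0, "dx": 0, "dy": 0, "dz": -25, "claw": 60}
    - {"ax": 0, "ay": 0, "az": 0, "dx": 0, "dy": 0, "dz": -20, "claw": 60}
    - {"ax": 0, "ay": 0, "az": 0, "dx": 0, "dy": 0, "dz": -10, "claw": 60}
    - {"ax": 0, "ay": 0, "az": 0, "dx": 0, "dy": 0, "dz": 0, "claw": 60}

```text
time_s: 15.65
tcp_pos: [0.6716, 0.1469, 0.2148]
ee_rot: [[0.275, -0.961, 0.002], [-0.961, -0.275, 0.001], [-0.001, -0.002, -1.0]]
wrist_force: [0.3, -0.1, -2.7]
gripper_width: 0.77
gripper_force: 30.0
```

```bash
python3 g.py .6057 -.0799 .211 -74
```

```text
t 15.65 pos [0.6716 0.1469 0.2148] yaw -74.04 tilt [0.0019 0.0011] q [ 25.8  28.9   8.4  -0.  -69.4  -9.8] w 67.0 F [ 0.3 -0.1 -2.7]
az total -0.04 | dx 199.9 dy 125.9 dz 3.8 |len 236
```

play_rows:
  steps:
    - {"ax": 0, "ay": 0, "az": 0, "dx": 10, "dy": 6.3, "dz": 0, "claw": 60}
    - {"ax": 0, "ay": 0, "az": 0, "dx": 20, "dy": 12.6, "dz": 0, "claw": 60}
    - {"ax": 0, "ay": 0, "az": 0, "dx": 20, "dy": 12.6, "dz": 0, "claw": 60}
    - {"ax": 0, "ay": 0, "az": 0, "dx": 20, "dy": 12.6, "dz": 0, "claw": 60}
    - {"ax": 0, "ay": 0, "az": 0, "dx": 20, "dy": 12.6, "dz": 0, "claw": 60}
    - {"ax": 0, "ay": 0, "az": 0, "dx": 20, "dy": 12.6, "dz": 0, "claw": 60}
    - {"ax": 0, "ay": 0, "az": 0, "dx": 20, "dy": 12.6, "dz": 0, "claw": 60}
    - {"ax": 0, "ay": 0, "az": 0, "dx": 20, "dy": 12.6, "dz": 0, "claw": 60}
    - {"ax": 0, "ay": 0, "az": 0, "dx": 20, "dy": 12.6, "dz": 0, "claw": 60}
    - {"ax": 0, "ay": 0, "az": 0, "dx": 20, "dy": 12.6, "dz": 0, "claw": 60}
    - {"ax": 0, "ay": 0, "az": 0, "dx": 10, "dy": 6.3, "dz": 0, "claw": 60}
    - {"ax": 0, "ay": 0, "az": 0, "dx": 0, "dy": 0, "dz": 0, "claw": 60}
    - {"ax": 0, "ay": 0, "az": 0, "dx": 0, "dy": 0, "dz": 10, "claw": 60}
    - {"ax": 0, "ay": 0, "az": 0, "dx": 0, "dy": 0, "dz": 15, "claw": 60}
    - {"ax": 0, "ay": 0, "az": 0, "dx": 0, "dy": 0, "dz": 15, "claw": 60}
    - {"ax": 0, "ay": 0, "az": 0, "dx": 0, "dy": 0, "dz": 10, "claw": 60}
    - {"ax": 0, "ay": 0, "az": 0, "dx": 0, "dy": 0, "dz": 0, "claw": 60}
    - {"ax": 0, "ay": 0, "az": 0, "dx": 0, "dy": 0, "dz": 0, "claw": 60}

```text
time_s: 17.45
tcp_pos: [0.6056, -0.0798, 0.1635]
ee_rot: [[0.276, -0.961, 0.0], [-0.961, -0.276, -0.0], [0.0, 0.0, -1.0]]
wrist_force: [0.6, 0.5, -2.2]
gripper_width: 0.768
gripper_force: 30.0
```

```bash
python3 g.py .6057 -.0799 .093 -74; python3 -c "
from h import *
cap('scene','p1.png')"
```

```text
t 17.45 pos [ 0.6056 -0.0798  0.1635] yaw -73.98 tilt [ 0.0001 -0.0004] q [  7.7  24.   -7.5   0.  -58.5   8.3] w 66.9 F [ 0.6  0.5 -2.2]
az total 0.02 | dx 0.2 dy -0.1 dz 70.5 |len 70
```

View pics/p1.png

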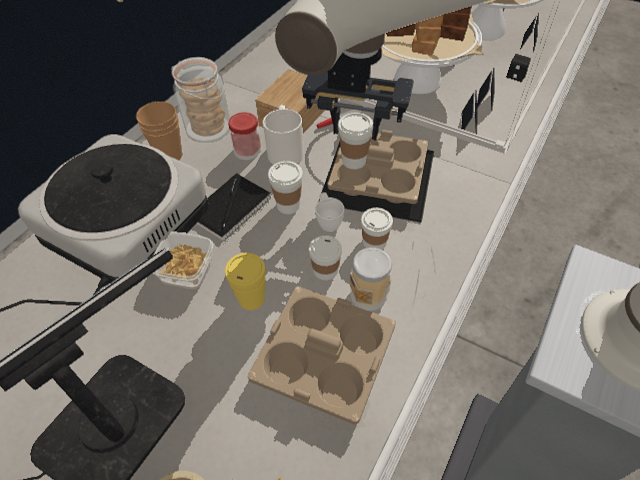

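The cup hangs upright at (355,140) px over its pocket. Lowering it.

play_rows:
  steps:
    - {"ax": 0, "ay": 0, "az": 0, "dx": 0, "dy": 0, "dz": 10, "claw": 60}
    - {"ax": 0, "ay": 0, "az": 0, "dx": 0, "dy": 0, "dz": 12, "claw": 60}
    - {"ax": 0, "ay": 0, "az": 0, "dx": 0, "dy": 0, "dz": 12, "claw": 60}
    - {"ax": 0, "ay": 0, "az": 0, "dx": 0, "dy": 0, "dz": 10, "claw": 60}
    - {"ax": 0, "ay": 0, "az": 0, "dx": 0, "dy": 0, "dz": 8, "claw": 60}
    - {"ax": 0, "ay": 0, "az": 0, "dx": 0, "dy": 0, "dz": 6, "claw": 60}
    - {"ax": 0, "ay": 0, "az": 0, "dx": 0, "dy": 0, "dz": 5, "claw": 60}
    - {"ax": 0, "ay": 0, "az": 0, "dx": 0, "dy": 0, "dz": 4, "claw": 60}
    - {"ax": 0, "ay": 0, "az": 0, "dx": 0, "dy": 0, "dz": 0, "claw": 60}
    - {"ax": 0, "ay": 0, "az": 0, "dx": 0, "dy": 0, "dz": 0, "claw": 60}

```text
time_s: 18.5
tcp_pos: [0.6054, -0.0802, 0.0968]
ee_rot: [[0.275, -0.961, 0.001], [-0.961, -0.275, -0.0], [0.0, -0.001, -1.0]]
wrist_force: [0.1, 0.4, -3.3]
gripper_width: 0.768
gripper_force: 30.0
```

play_rows:
  steps:
    - {"ax": 0, "ay": 0, "az": 0, "dx": 0, "dy": 0, "dz": 2, "claw": 60}
    - {"ax": 0, "ay": 0, "az": 0, "dx": 0, "dy": 0, "dz": 1.5, "claw": 60}
    - {"ax": 0, "ay": 0, "az": 0, "dx": 0, "dy": 0, "dz": 0, "claw": 60}
    - {"ax": 0, "ay": 0, "az": 0, "dx": 0, "dy": 0, "dz": 0, "claw": 60}

```text
time_s: 18.9
tcp_pos: [0.6052, -0.0802, 0.0931]
ee_rot: [[0.275, -0.961, -0.0], [-0.961, -0.275, -0.0], [0.0, 0.0, -1.0]]
wrist_force: [0.1, -0.4, -2.6]
gripper_width: 0.768
gripper_force: 30.0
```

play_rows:
  steps:
    - {"ax": 0, "ay": 0, "az": 0, "dx": 0, "dy": 0, "dz": 1, "claw": 60}
    - {"ax": 0, "ay": 0, "az": 0, "dx": 0, "dy": 0, "dz": 0, "claw": 60}
    - {"ax": 0, "ay": 0, "az": 0, "dx": 0, "dy": 0, "dz": 0, "claw": 60}

```text
time_s: 19.2
tcp_pos: [0.6054, -0.0803, 0.0928]
ee_rot: [[0.275, -0.961, 0.001], [-0.961, -0.275, -0.0], [0.0, -0.001, -1.0]]
wrist_force: [-1.2, -0.3, 2.7]
gripper_width: 0.77
gripper_force: 30.0
```

play_rows:
  steps:
    - {"ax": 0, "ay": 0, "az": 0, "dx": 0, "dy": 0, "dz": 0, "claw": 70}
    - {"ax": 0, "ay": 0, "az": 0, "dx": 0, "dy": 0, "dz": 0, "claw": 74}
    - {"ax": 0, "ay": 0, "az": 0, "dx": 0, "dy": 0, "dz": 0, "claw": 78}
    - {"ax": 0, "ay": 0, "az": 0, "dx": 0, "dy": 0, "dz": 0, "claw": 80}
    - {"ax": 0, "ay": 0, "az": 0, "dx": 0, "dy": 0, "dz": 0, "claw": 80}
    - {"ax": 0, "ay": 0, "az": 0, "dx": 0, "dy": 0, "dz": -8, "claw": 80}
    - {"ax": 0, "ay": 0, "az": 0, "dx": 0, "dy": 0, "dz": -16, "claw": 80}
    - {"ax": 0, "ay": 0, "az": 0, "dx": 0, "dy": 0, "dz": -24, "claw": 87}
    - {"ax": 0, "ay": 0, "az": 0, "dx": 0, "dy": 0, "dz": -28, "claw": 87}
    - {"ax": 0, "ay": 0, "az": 0, "dx": 0, "dy": 0, "dz": -24, "claw": 87}
    - {"ax": 0, "ay": 0, "az": 0, "dx": 0, "dy": 0, "dz": -16, "claw": 87}
    - {"ax": 0, "ay": 0, "az": 0, "dx": 0, "dy": 0, "dz": 0, "claw": 87}

```text
time_s: 20.4
tcp_pos: [0.6068, -0.0802, 0.2117]
ee_rot: [[0.275, -0.961, 0.007], [-0.961, -0.275, 0.0], [0.002, -0.007, -1.0]]
wrist_force: [-0.1, -0.2, 1.3]
gripper_width: 1.002
gripper_force: 0.0
```

```bash
python3 g.py .7005 .0323 .21 -74
```

```text
t 20.4 pos [ 0.6068 -0.0802  0.2117] yaw -74.01 tilt [0.007 0.   ] q [  7.6  21.6  -3.9   0.1 -64.1   8.3] w 87.2 F [-0.1 -0.2  1.3]
az total -0.01 | dx -82.3 dy -121.0 dz 1.7 |len 146
```

play_rows:
  steps:
    - {"ax": 0, "ay": 0, "az": 0, "dx": -11.8, "dy": -17.3, "dz": 0, "claw": 87}
    - {"ax": 0, "ay": 0, "az": 0, "dx": -11.8, "dy": -17.3, "dz": 0, "claw": 87}
    - {"ax": 0, "ay": 0, "az": 0, "dx": -11.8, "dy": -17.3, "dz": 0, "claw": 87}
    - {"ax": 0, "ay": 0, "az": 0, "dx": -11.8, "dy": -17.3, "dz": 0, "claw": 87}
    - {"ax": 0, "ay": 0, "az": 0, "dx": -11.8, "dy": -17.3, "dz": 0, "claw": 87}
    - {"ax": 0, "ay": 0, "az": 0, "dx": -11.8, "dy": -17.3, "dz": 0, "claw": 87}
    - {"ax": 0, "ay": 0, "az": 0, "dx": -11.8, "dy": -17.3, "dz": 0, "claw": 87}
    - {"ax": 0, "ay": 0, "az": 0, "dx": 0, "dy": 0, "dz": 0, "claw": 87}
    - {"ax": 0, "ay": 0, "az": 0, "dx": 0, "dy": 0, "dz": 15, "claw": 87}
    - {"ax": 0, "ay": 0, "az": 0, "dx": 0, "dy": 0, "dz": 20, "claw": 87}
    - {"ax": 0, "ay": 0, "az": 0, "dx": 0, "dy": 0, "dz": 20, "claw": 87}
    - {"ax": 0, "ay": 0, "az": 0, "dx": 0, "dy": 0, "dz": 15, "claw": 87}
    - {"ax": 0, "ay": 0, "az": 0, "dx": 0, "dy": 0, "dz": 0, "claw": 87}
    - {"ax": 0, "ay": 0, "az": 0, "dx": 0, "dy": 0, "dz": 0, "claw": 87}

```text
time_s: 21.8
tcp_pos: [0.6991, 0.0325, 0.1379]
ee_rot: [[0.275, -0.961, -0.0], [-0.961, -0.275, -0.001], [0.0, 0.0, -1.0]]
wrist_force: [1.3, 0.2, 0.7]
gripper_width: 1.003
gripper_force: 0.0
```

```bash
python3 g.py .7005 .0323 .0845 -74; python3 - <<'E'
from m import *
c=cap('top'); P=cloud(c)
for n,u,v,z in [('t1',409,228,.095),('s1',297,256,.058),('s2',352,283,.058),('esp',349,233,.035),('jar',291,306,.085)]: print(n,lid(c,u,v,z))
E
```

```text
t 21.8 pos [0.6991 0.0325 0.1379] yaw -74.02 tilt [-0.0003 -0.0006] q [ 15.9  33.4   4.8   0.  -61.4   0.1] w 87.2 F [1.3 0.2 0.7]
az total -0.02 | dx 0.6 dy -1.3 dz 53.4 |len 53
t1 [ 0.6059 -0.08    0.0683  0.1053  0.1134  0.6053 -0.0791]Traceback (most recent call last):
  File "<stdin>", line 3, in <module>
  File "m.py", line 6, in lid
    k=1+np.argmax(st[1:,4]); q=P[l==k]
        ~~~~~~~~~^^^^^^^^^^
    return _wrapfunc(a, 'argmax', axis=axis, out=out, **kwds)
    return bound(*args, **kwds)
ValueError: attempt to get argmax of an empty sequence
```

Tall 1 is seated: its lid is 9 mm higher than on the counter, and it is centred on the pocket. Now grasping tall 2.

play_rows:
  steps:
    - {"ax": 0, "ay": 0, "az": 0, "dx": 0.6, "dy": -1, "dz": 20, "claw": 87}
    - {"ax": 0, "ay": 0, "az": 0, "dx": 0, "dy": 0, "dz": 18, "claw": 87}
    - {"ax": 0, "ay": 0, "az": 0, "dx": 0, "dy": 0, "dz": 10, "claw": 87}
    - {"ax": 0, "ay": 0, "az": 0, "dx": 0, "dy": 0, "dz": 6, "claw": 87}
    - {"ax": 0, "ay": 0, "az": 0, "dx": 0, "dy": 0, "dz": 0, "claw": 82}
    - {"ax": 0, "ay": 0, "az": 0, "dx": 0, "dy": 0, "dz": 0, "claw": 76}
    - {"ax": 0, "ay": 0, "az": 0, "dx": 0, "dy": 0, "dz": 0, "claw": 72}
    - {"ax": 0, "ay": 0, "az": 0, "dx": 0, "dy": 0, "dz": 0, "claw": 66}
    - {"ax": 0, "ay": 0, "az": 0, "dx": 0, "dy": 0, "dz": 0, "claw": 60}
    - {"ax": 0, "ay": 0, "az": 0, "dx": 0, "dy": 0, "dz": 0, "claw": 60}
    - {"ax": 0, "ay": 0, "az": 0, "dx": 0, "dy": 0, "dz": 0, "claw": 60}
    - {"ax": 0, "ay": 0, "az": 0, "dx": 0, "dy": 0, "dz": 0, "claw": 60}

```text
time_s: 23.05
tcp_pos: [0.7004, 0.0323, 0.0847]
ee_rot: [[0.275, -0.961, 0.001], [-0.961, -0.275, 0.0], [0.0, -0.001, -1.0]]
wrist_force: [-0.5, 1.4, 3.2]
gripper_width: 0.776
gripper_force: 30.0
```

play_rows:
  steps:
    - {"ax": 0, "ay": 0, "az": 0, "dx": 0, "dy": 0, "dz": -8, "claw": 60}
    - {"ax": 0, "ay": 0, "az": 0, "dx": 0, "dy": 0, "dz": -17, "claw": 60}
    - {"ax": 0, "ay": 0, "az": 0, "dx": 0, "dy": 0, "dz": -25, "claw": 60}
    - {"ax": 0, "ay": 0, "az": 0, "dx": 0, "dy": 0, "dz": -30, "claw": 60}
    - {"ax": 0, "ay": 0, "az": 0, "dx": 0, "dy": 0, "dz": -25, "claw": 60}
    - {"ax": 0, "ay": 0, "az": 0, "dx": 0, "dy": 0, "dz": -20, "claw": 60}
    - {"ax": 0, "ay": 0, "az": 0, "dx": 0, "dy": 0, "dz": -10, "claw": 60}
    - {"ax": 0, "ay": 0, "az": 0, "dx": 0, "dy": 0, "dz": 0, "claw": 60}

```text
time_s: 23.85
tcp_pos: [0.7003, 0.0323, 0.22]
ee_rot: [[0.275, -0.961, 0.002], [-0.961, -0.275, 0.001], [-0.0, -0.002, -1.0]]
wrist_force: [-0.2, 0.1, -2.8]
gripper_width: 0.767
gripper_force: 30.0
```

```bash
python3 g.py .5413 -.1961 .22 -74
```

```text
t 23.85 pos [0.7003 0.0323 0.22  ] yaw -74.04 tilt [0.0017 0.0006] q [ 15.8  30.1  11.1  -0.  -71.    0.1] w 66.7 F [-0.2  0.1 -2.8]
az total -0.04 | dx 175.8 dy 215.8 dz 0.0 |len 278
```

play_rows:
  steps:
    - {"ax": 0, "ay": 0, "az": 0, "dx": 8, "dy": 9.8, "dz": 0, "claw": 60}
    - {"ax": 0, "ay": 0, "az": 0, "dx": 16, "dy": 19.6, "dz": 0, "claw": 60}
    - {"ax": 0, "ay": 0, "az": 0, "dx": 16, "dy": 19.6, "dz": 0, "claw": 60}
    - {"ax": 0, "ay": 0, "az": 0, "dx": 16, "dy": 19.6, "dz": 0, "claw": 60}
    - {"ax": 0, "ay": 0, "az": 0, "dx": 16, "dy": 19.6, "dz": 0, "claw": 60}
    - {"ax": 0, "ay": 0, "az": 0, "dx": 16, "dy": 19.6, "dz": 0, "claw": 60}
    - {"ax": 0, "ay": 0, "az": 0, "dx": 16, "dy": 19.6, "dz": 0, "claw": 60}
    - {"ax": 0, "ay": 0, "az": 0, "dx": 16, "dy": 19.6, "dz": 0, "claw": 60}
    - {"ax": 0, "ay": 0, "az": 0, "dx": 16, "dy": 19.6, "dz": 0, "claw": 60}
    - {"ax": 0, "ay": 0, "az": 0, "dx": 16, "dy": 19.6, "dz": 0, "claw": 60}
    - {"ax": 0, "ay": 0, "az": 0, "dx": 16, "dy": 19.6, "dz": 0, "claw": 60}
    - {"ax": 0, "ay": 0, "az": 0, "dx": 8, "dy": 9.8, "dz": 0, "claw": 60}
    - {"ax": 0, "ay": 0, "az": 0, "dx": 0, "dy": 0, "dz": 0, "claw": 60}
    - {"ax": 0, "ay": 0, "az": 0, "dx": 0, "dy": 0, "dz": 10, "claw": 60}
    - {"ax": 0, "ay": 0, "az": 0, "dx": 0, "dy": 0, "dz": 17, "claw": 60}
    - {"ax": 0, "ay": 0, "az": 0, "dx": 0, "dy": 0, "dz": 18, "claw": 60}
    - {"ax": 0, "ay": 0, "az": 0, "dx": 0, "dy": 0, "dz": 10, "claw": 60}
    - {"ax": 0, "ay": 0, "az": 0, "dx": 0, "dy": 0, "dz": 0, "claw": 60}
    - {"ax": 0, "ay": 0, "az": 0, "dx": 0, "dy": 0, "dz": 0, "claw": 60}

```text
time_s: 25.75
tcp_pos: [0.5418, -0.196, 0.1641]
ee_rot: [[0.276, -0.961, 0.0], [-0.961, -0.276, -0.0], [0.0, -0.0, -1.0]]
wrist_force: [0.5, -0.2, -2.5]
gripper_width: 0.77
gripper_force: 30.0
```

```bash
python3 g.py .5413 -.1961 .0937 -74
```

```text
t 25.75 pos [ 0.5418 -0.196   0.1641] yaw -73.98 tilt [ 0.0002 -0.0004] q [ -3.8  20.9 -12.5   0.  -56.6  19.8] w 67.0 F [ 0.5 -0.2 -2.5]
az total 0.02 | dx -0.0 dy 0.5 dz 70.4 |len 70
```

play_rows:
  steps:
    - {"ax": 0, "ay": 0, "az": 0, "dx": 0, "dy": 0.5, "dz": 10, "claw": 60}
    - {"ax": 0, "ay": 0, "az": 0, "dx": 0, "dy": 0, "dz": 12, "claw": 60}
    - {"ax": 0, "ay": 0, "az": 0, "dx": 0, "dy": 0, "dz": 12, "claw": 60}
    - {"ax": 0, "ay": 0, "az": 0, "dx": 0, "dy": 0, "dz": 10, "claw": 60}
    - {"ax": 0, "ay": 0, "az": 0, "dx": 0, "dy": 0, "dz": 8, "claw": 60}
    - {"ax": 0, "ay": 0, "az": 0, "dx": 0, "dy": 0, "dz": 6, "claw": 60}
    - {"ax": 0, "ay": 0, "az": 0, "dx": 0, "dy": 0, "dz": 5, "claw": 60}
    - {"ax": 0, "ay": 0, "az": 0, "dx": 0, "dy": 0, "dz": 4, "claw": 60}
    - {"ax": 0, "ay": 0, "az": 0, "dx": 0, "dy": 0, "dz": 2, "claw": 60}
    - {"ax": 0, "ay": 0, "az": 0, "dx": 0, "dy": 0, "dz": 1, "claw": 60}
    - {"ax": 0, "ay": 0, "az": 0, "dx": 0, "dy": 0, "dz": 0, "claw": 60}
    - {"ax": 0, "ay": 0, "az": 0, "dx": 0, "dy": 0, "dz": 0, "claw": 60}

```text
time_s: 26.95
tcp_pos: [0.5409, -0.1965, 0.0943]
ee_rot: [[0.275, -0.961, 0.001], [-0.961, -0.275, -0.0], [0.0, -0.001, -1.0]]
wrist_force: [0.2, 0.3, -3.4]
gripper_width: 0.766
gripper_force: 30.0
```

play_rows:
  steps:
    - {"ax": 0, "ay": 0, "az": 0, "dx": 0, "dy": 0, "dz": 1, "claw": 60}
    - {"ax": 0, "ay": 0, "az": 0, "dx": 0, "dy": 0, "dz": 0.7, "claw": 60}
    - {"ax": 0, "ay": 0, "az": 0, "dx": 0, "dy": 0, "dz": 0, "claw": 60}
    - {"ax": 0, "ay": 0, "az": 0, "dx": 0, "dy": 0, "dz": 0, "claw": 60}

```text
time_s: 27.35
tcp_pos: [0.5411, -0.1966, 0.0937]
ee_rot: [[0.275, -0.961, 0.001], [-0.961, -0.275, -0.001], [0.001, -0.001, -1.0]]
wrist_force: [-2.6, 0.4, 5.2]
gripper_width: 0.773
gripper_force: 30.0
```

Seated. Release, rise, and turn to yaw 16° for the short cups.

play_rows:
  steps:
    - {"ax": 0, "ay": 0, "az": 0, "dx": 0, "dy": 0, "dz": 0, "claw": 70}
    - {"ax": 0, "ay": 0, "az": 0, "dx": 0, "dy": 0, "dz": 0, "claw": 74}
    - {"ax": 0, "ay": 0, "az": 0, "dx": 0, "dy": 0, "dz": 0, "claw": 78}
    - {"ax": 0, "ay": 0, "az": 0, "dx": 0, "dy": 0, "dz": 0, "claw": 80}
    - {"ax": 0, "ay": 0, "az": 0, "dx": 0, "dy": 0, "dz": 0, "claw": 80}
    - {"ax": 0, "ay": 0, "az": 0, "dx": 0, "dy": 0, "dz": -8, "claw": 80}
    - {"ax": 0, "ay": 0, "az": 0, "dx": 0, "dy": 0, "dz": -16, "claw": 80}
    - {"ax": 0, "ay": 0, "az": 0, "dx": 0, "dy": 0, "dz": -24, "claw": 80}
    - {"ax": 0, "ay": 0, "az": 0, "dx": 0, "dy": 0, "dz": -28, "claw": 80}
    - {"ax": 0, "ay": 0, "az": 0, "dx": 0, "dy": 0, "dz": -24, "claw": 80}
    - {"ax": 0, "ay": 0, "az": 0, "dx": 0, "dy": 0, "dz": -16, "claw": 80}
    - {"ax": 0, "ay": 0, "az": 0, "dx": 0, "dy": 0, "dz": 0, "claw": 80}

```text
time_s: 28.55
tcp_pos: [0.5422, -0.1968, 0.2118]
ee_rot: [[0.275, -0.961, 0.007], [-0.961, -0.275, -0.001], [0.003, -0.006, -1.0]]
wrist_force: [0.0, -0.1, -0.6]
gripper_width: 0.92
gripper_force: 0.0
```

play_rows:
  steps:
    - {"ax": 0, "ay": 0, "az": -8.2, "dx": 0, "dy": 0, "dz": 0, "claw": 87}
    - {"ax": 0, "ay": 0, "az": -8.2, "dx": 0, "dy": 0, "dz": 0, "claw": 87}
    - {"ax": 0, "ay": 0, "az": -8.2, "dx": 0, "dy": 0, "dz": 0, "claw": 87}
    - {"ax": 0, "ay": 0, "az": -8.2, "dx": 0, "dy": 0, "dz": 0, "claw": 87}
    - {"ax": 0, "ay": 0, "az": -8.2, "dx": 0, "dy": 0, "dz": 0, "claw": 87}
    - {"ax": 0, "ay": 0, "az": -8.2, "dx": 0, "dy": 0, "dz": 0, "claw": 87}
    - {"ax": 0, "ay": 0, "az": -8.2, "dx": 0, "dy": 0, "dz": 0, "claw": 87}
    - {"ax": 0, "ay": 0, "az": -8.2, "dx": 0, "dy": 0, "dz": 0, "claw": 87}
    - {"ax": 0, "ay": 0, "az": -8.2, "dx": 0, "dy": 0, "dz": 0, "claw": 87}
    - {"ax": 0, "ay": 0, "az": -8.2, "dx": 0, "dy": 0, "dz": 0, "claw": 87}
    - {"ax": 0, "ay": 0, "az": -8, "dx": 0, "dy": 0, "dz": 0, "claw": 87}
    - {"ax": 0, "ay": 0, "az": 0, "dx": 0, "dy": 0, "dz": 0, "claw": 87}

```text
time_s: 29.75
tcp_pos: [0.5401, -0.1963, 0.2073]
ee_rot: [[0.962, 0.275, -0.002], [0.275, -0.962, 0.0], [-0.002, -0.001, -1.0]]
wrist_force: [0.2, -0.0, -0.3]
gripper_width: 1.001
gripper_force: 0.0
```

```bash
python3 g.py .499 .0298 .20 16;python3 - <<'E'
from m import *
c=cap('top'); P=cloud(c)
for n,u,v,z in [('t1',409,228,.095),('s1',297,256,.058),('s2',352,283,.058),('esp',349,233,.035),('jar',291,306,.085)]:
    try: print(n,lid(c,u,v,z))
    except Exception: print(n,'hidden')
E
```

```text
t 29.75 pos [ 0.5401 -0.1963  0.2073] yaw 15.94 tilt [-0.0019  0.0005] q [ -3.8  18.5  -9.3  -0.  -62.3 109.8] w 87.1 F [ 0.2 -0.  -0.3]
az total -0.06 | dx 22.8 dy -228.6 dz 7.3 |len 230
t1 hidden
s1 [0.5499 0.1367 0.06   0.0683 0.0752 0.5496 0.1366]
s2 [0.499  0.0298 0.0598 0.0686 0.0763 0.4988 0.0298]
esp [0.6047 0.0282 0.0806 0.0519 0.0567 0.6084 0.0283]
jar [0.4523 0.1471 0.0669 0.1009 0.1061 0.4524 0.1465]
```

play_rows:
  steps:
    - {"ax": 0, "ay": 0, "az": 0, "dx": 2, "dy": -20.8, "dz": 0, "claw": 87}
    - {"ax": 0, "ay": 0, "az": 0, "dx": 2, "dy": -20.8, "dz": 0, "claw": 87}
    - {"ax": 0, "ay": 0, "az": 0, "dx": 2, "dy": -20.8, "dz": 0, "claw": 87}
    - {"ax": 0, "ay": 0, "az": 0, "dx": 2, "dy": -20.8, "dz": 0, "claw": 87}
    - {"ax": 0, "ay": 0, "az": 0, "dx": 2, "dy": -20.8, "dz": 0, "claw": 87}
    - {"ax": 0, "ay": 0, "az": 0, "dx": 2, "dy": -20.8, "dz": 0, "claw": 87}
    - {"ax": 0, "ay": 0, "az": 0, "dx": 2, "dy": -20.8, "dz": 0, "claw": 87}
    - {"ax": 0, "ay": 0, "az": 0, "dx": 2, "dy": -20.8, "dz": 0, "claw": 87}
    - {"ax": 0, "ay": 0, "az": 0, "dx": 2, "dy": -20.8, "dz": 0, "claw": 87}
    - {"ax": 0, "ay": 0, "az": 0, "dx": 2, "dy": -20.8, "dz": 0, "claw": 87}
    - {"ax": 0, "ay": 0, "az": 0, "dx": 2.8, "dy": -20.6, "dz": 0, "claw": 87}
    - {"ax": 0, "ay": 0, "az": 0, "dx": 0, "dy": 0, "dz": 0, "claw": 87}
    - {"ax": 0, "ay": 0, "az": 0, "dx": 0, "dy": 0, "dz": 20, "claw": 87}
    - {"ax": 0, "ay": 0, "az": 0, "dx": 0, "dy": 0, "dz": 25, "claw": 87}
    - {"ax": 0, "ay": 0, "az": 0, "dx": 0, "dy": 0, "dz": 25, "claw": 87}
    - {"ax": 0, "ay": 0, "az": 0, "dx": 0, "dy": 0, "dz": 25, "claw": 87}
    - {"ax": 0, "ay": 0, "az": 0, "dx": 0, "dy": 0, "dz": 10, "claw": 87}
    - {"ax": 0, "ay": 0, "az": 0, "dx": 0, "dy": 0, "dz": 0, "claw": 87}
    - {"ax": 0, "ay": 0, "az": 0, "dx": 0, "dy": 0, "dz": 0, "claw": 87}

```text
time_s: 31.7
tcp_pos: [0.5005, 0.0295, 0.1041]
ee_rot: [[0.962, 0.274, 0.001], [0.274, -0.962, 0.0], [0.001, 0.0, -1.0]]
wrist_force: [0.2, 0.4, -0.2]
gripper_width: 1.001
gripper_force: 0.0
```

```bash
python3 g.py .499 .0298 .0565 16
```

```text
t 31.7 pos [0.5005 0.0295 0.1041] yaw 15.93 tilt [0.0012 0.    ] q [ 22.   18.4 -27.    0.  -44.6  83.9] w 87.1 F [ 0.2  0.4 -0.2]
az total -0.07 | dx -1.3 dy -0.7 dz 47.6 |len 48
```

play_rows:
  steps:
    - {"ax": 0, "ay": 0, "az": 0, "dx": -1.3, "dy": -0.7, "dz": 18, "claw": 87}
    - {"ax": 0, "ay": 0, "az": 0, "dx": 0, "dy": 0, "dz": 15, "claw": 87}
    - {"ax": 0, "ay": 0, "az": 0, "dx": 0, "dy": 0, "dz": 10, "claw": 87}
    - {"ax": 0, "ay": 0, "az": 0, "dx": 0, "dy": 0, "dz": 5, "claw": 85}
    - {"ax": 0, "ay": 0, "az": 0, "dx": 0, "dy": 0, "dz": 0, "claw": 76}
    - {"ax": 0, "ay": 0, "az": 0, "dx": 0, "dy": 0, "dz": 0, "claw": 70}
    - {"ax": 0, "ay": 0, "az": 0, "dx": 0, "dy": 0, "dz": 0, "claw": 65}
    - {"ax": 0, "ay": 0, "az": 0, "dx": 0, "dy": 0, "dz": 0, "claw": 60}
    - {"ax": 0, "ay": 0, "az": 0, "dx": 0, "dy": 0, "dz": 0, "claw": 52}
    - {"ax": 0, "ay": 0, "az": 0, "dx": 0, "dy": 0, "dz": 0, "claw": 52}
    - {"ax": 0, "ay": 0, "az": 0, "dx": 0, "dy": 0, "dz": 0, "claw": 52}
    - {"ax": 0, "ay": 0, "az": 0, "dx": 0, "dy": 0, "dz": 0, "claw": 52}

```text
time_s: 32.9
tcp_pos: [0.4987, 0.0302, 0.0558]
ee_rot: [[0.961, 0.275, 0.001], [0.275, -0.961, 0.0], [0.001, -0.0, -1.0]]
wrist_force: [-0.7, 2.4, 4.0]
gripper_width: 0.677
gripper_force: 30.0
```

play_rows:
  steps:
    - {"ax": 0, "ay": 0, "az": 0, "dx": 0, "dy": 0, "dz": -8, "claw": 52}
    - {"ax": 0, "ay": 0, "az": 0, "dx": 0, "dy": 0, "dz": -20, "claw": 52}
    - {"ax": 0, "ay": 0, "az": 0, "dx": 0, "dy": 0, "dz": -28, "claw": 52}
    - {"ax": 0, "ay": 0, "az": 0, "dx": 0, "dy": 0, "dz": -28, "claw": 52}
    - {"ax": 0, "ay": 0, "az": 0, "dx": 0, "dy": 0, "dz": -28, "claw": 52}
    - {"ax": 0, "ay": 0, "az": 0, "dx": 0, "dy": 0, "dz": -18, "claw": 52}
    - {"ax": 0, "ay": 0, "az": 0, "dx": 0, "dy": 0, "dz": -8, "claw": 52}
    - {"ax": 0, "ay": 0, "az": 7.5, "dx": 0, "dy": 0, "dz": 0, "claw": 52}
    - {"ax": 0, "ay": 0, "az": 7.5, "dx": 0, "dy": 0, "dz": 0, "claw": 52}
    - {"ax": 0, "ay": 0, "az": 7.5, "dx": 0, "dy": 0, "dz": 0, "claw": 52}
    - {"ax": 0, "ay": 0, "az": 7.5, "dx": 0, "dy": 0, "dz": 0, "claw": 52}
    - {"ax": 0, "ay": 0, "az": 7.5, "dx": 0, "dy": 0, "dz": 0, "claw": 52}
    - {"ax": 0, "ay": 0, "az": 7.5, "dx": 0, "dy": 0, "dz": 0, "claw": 52}
    - {"ax": 0, "ay": 0, "az": 7.5, "dx": 0, "dy": 0, "dz": 0, "claw": 52}
    - {"ax": 0, "ay": 0, "az": 7.5, "dx": 0, "dy": 0, "dz": 0, "claw": 52}
    - {"ax": 0, "ay": 0, "az": 7.5, "dx": 0, "dy": 0, "dz": 0, "claw": 52}
    - {"ax": 0, "ay": 0, "az": 7.5, "dx": 0, "dy": 0, "dz": 0, "claw": 52}
    - {"ax": 0, "ay": 0, "az": 7.5, "dx": 0, "dy": 0, "dz": 0, "claw": 52}
    - {"ax": 0, "ay": 0, "az": 7.5, "dx": 0, "dy": 0, "dz": 0, "claw": 52}
    - {"ax": 0, "ay": 0, "az": 0, "dx": 0, "dy": 0, "dz": 0, "claw": 52}

```text
time_s: 34.9
tcp_pos: [0.4973, 0.0296, 0.1922]
ee_rot: [[0.275, -0.962, -0.003], [-0.962, -0.275, -0.001], [-0.0, 0.003, -1.0]]
wrist_force: [0.3, 0.1, -2.1]
gripper_width: 0.676
gripper_force: 30.0
```

```bash
python3 g.py .6316 -.1702 .195 -74
```

```text
t 34.9 pos [0.4973 0.0296 0.1922] yaw -74.05 tilt [-0.0029 -0.0007] q [ 22.1  12.1 -20.7  -0.  -57.4  -6.1] w 58.8 F [ 0.3  0.1 -2.1]
az total -0.05 | dx 229.1 dy -74.0 dz -2.8 |len 241
```

play_rows:
  steps:
    - {"ax": 0, "ay": 0, "az": 0, "dx": 10.4, "dy": -3.4, "dz": 0, "claw": 52}
    - {"ax": 0, "ay": 0, "az": 0, "dx": 20.8, "dy": -6.7, "dz": 0, "claw": 52}
    - {"ax": 0, "ay": 0, "az": 0, "dx": 20.8, "dy": -6.7, "dz": 0, "claw": 52}
    - {"ax": 0, "ay": 0, "az": 0, "dx": 20.8, "dy": -6.7, "dz": 0, "claw": 52}
    - {"ax": 0, "ay": 0, "az": 0, "dx": 20.8, "dy": -6.7, "dz": 0, "claw": 52}
    - {"ax": 0, "ay": 0, "az": 0, "dx": 20.8, "dy": -6.7, "dz": 0, "claw": 52}
    - {"ax": 0, "ay": 0, "az": 0, "dx": 20.8, "dy": -6.7, "dz": 0, "claw": 52}
    - {"ax": 0, "ay": 0, "az": 0, "dx": 20.8, "dy": -6.7, "dz": 0, "claw": 52}
    - {"ax": 0, "ay": 0, "az": 0, "dx": 20.8, "dy": -6.7, "dz": 0, "claw": 52}
    - {"ax": 0, "ay": 0, "az": 0, "dx": 20.8, "dy": -6.7, "dz": 0, "claw": 52}
    - {"ax": 0, "ay": 0, "az": 0, "dx": 20.8, "dy": -6.7, "dz": 0, "claw": 52}
    - {"ax": 0, "ay": 0, "az": 0, "dx": 10.4, "dy": -3.4, "dz": 0, "claw": 52}
    - {"ax": 0, "ay": 0, "az": 0, "dx": 0, "dy": 0, "dz": 0, "claw": 52}
    - {"ax": 0, "ay": 0, "az": 0, "dx": 0, "dy": 0, "dz": 12, "claw": 52}
    - {"ax": 0, "ay": 0, "az": 0, "dx": 0, "dy": 0, "dz": 20, "claw": 52}
    - {"ax": 0, "ay": 0, "az": 0, "dx": 0, "dy": 0, "dz": 18, "claw": 52}
    - {"ax": 0, "ay": 0, "az": 0, "dx": 0, "dy": 0, "dz": 10, "claw": 52}
    - {"ax": 0, "ay": 0, "az": 0, "dx": 0, "dy": 0, "dz": 0, "claw": 52}
    - {"ax": 0, "ay": 0, "az": 0, "dx": 0, "dy": 0, "dz": 0, "claw": 52}

```text
time_s: 36.8
tcp_pos: [0.6324, -0.1694, 0.1338]
ee_rot: [[0.276, -0.961, 0.0], [-0.961, -0.276, -0.0], [0.001, -0.0, -1.0]]
wrist_force: [0.3, -0.5, -1.3]
gripper_width: 0.673
gripper_force: 30.0
```

```bash
python3 g.py .6316 -.1702 .0648 -74; python3 -c "
from h import *
c=cap('scene')
cv2.imwrite('pics/p3.png',cv2.resize(c['frame'][60:260,260:500],None,fx=3,fy=3))"
```

```text
t 36.8 pos [ 0.6324 -0.1694  0.1338] yaw -73.98 tilt [ 0.0005 -0.0004] q [ -0.9  29.5  -2.9   0.  -57.6  16.9] w 58.5 F [ 0.3 -0.5 -1.3]
az total 0.02 | dx 0.5 dy 1.0 dz 69.0 |len 69
```

View pics/p3.png

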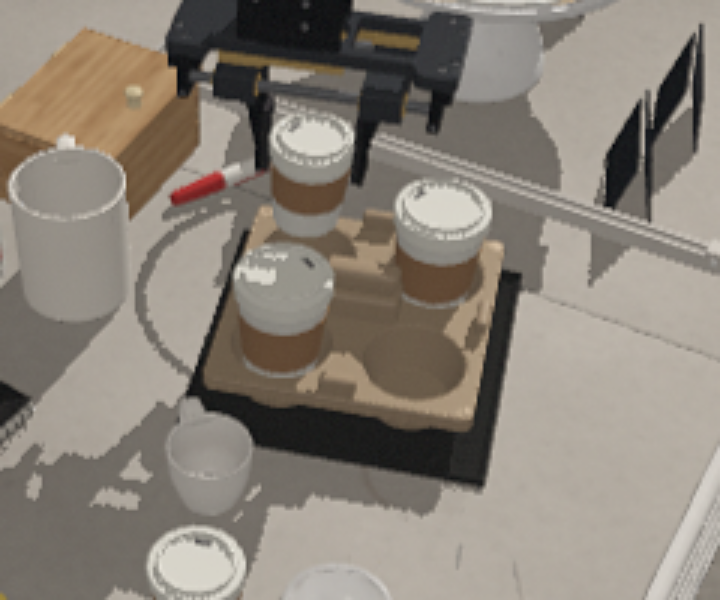

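Two tall cups stand upright at opposite corners ((283,310) and (437,240) in the crop), and the short cup hangs upright over the far pocket. Lowering.

play_rows:
  steps:
    - {"ax": 0, "ay": 0, "az": 0, "dx": 0.5, "dy": 1, "dz": 10, "claw": 52}
    - {"ax": 0, "ay": 0, "az": 0, "dx": 0, "dy": 0, "dz": 12, "claw": 52}
    - {"ax": 0, "ay": 0, "az": 0, "dx": 0, "dy": 0, "dz": 12, "claw": 52}
    - {"ax": 0, "ay": 0, "az": 0, "dx": 0, "dy": 0, "dz": 10, "claw": 52}
    - {"ax": 0, "ay": 0, "az": 0, "dx": 0, "dy": 0, "dz": 8, "claw": 52}
    - {"ax": 0, "ay": 0, "az": 0, "dx": 0, "dy": 0, "dz": 6, "claw": 52}
    - {"ax": 0, "ay": 0, "az": 0, "dx": 0, "dy": 0, "dz": 4, "claw": 52}
    - {"ax": 0, "ay": 0, "az": 0, "dx": 0, "dy": 0, "dz": 3, "claw": 52}
    - {"ax": 0, "ay": 0, "az": 0, "dx": 0, "dy": 0, "dz": 2, "claw": 52}
    - {"ax": 0, "ay": 0, "az": 0, "dx": 0, "dy": 0, "dz": 1, "claw": 52}
    - {"ax": 0, "ay": 0, "az": 0, "dx": 0, "dy": 0, "dz": 0, "claw": 52}
    - {"ax": 0, "ay": 0, "az": 0, "dx": 0, "dy": 0, "dz": 0, "claw": 52}

```text
time_s: 38.05
tcp_pos: [0.6315, -0.1705, 0.0657]
ee_rot: [[0.275, -0.961, 0.001], [-0.961, -0.275, -0.0], [0.0, -0.001, -1.0]]
wrist_force: [-0.7, -0.0, -1.6]
gripper_width: 0.677
gripper_force: 30.0
```

play_rows:
  steps:
    - {"ax": 0, "ay": 0, "az": 0, "dx": 0, "dy": 0, "dz": 1, "claw": 52}
    - {"ax": 0, "ay": 0, "az": 0, "dx": 0, "dy": 0, "dz": 0.5, "claw": 52}
    - {"ax": 0, "ay": 0, "az": 0, "dx": 0, "dy": 0, "dz": 0, "claw": 52}
    - {"ax": 0, "ay": 0, "az": 0, "dx": 0, "dy": 0, "dz": 0, "claw": 52}

```text
time_s: 38.45
tcp_pos: [0.6318, -0.1706, 0.0648]
ee_rot: [[0.275, -0.961, 0.001], [-0.961, -0.275, -0.001], [0.001, -0.001, -1.0]]
wrist_force: [-1.0, -0.5, 5.1]
gripper_width: 0.675
gripper_force: 29.9
```

play_rows:
  steps:
    - {"ax": 0, "ay": 0, "az": 0, "dx": 0, "dy": 0, "dz": 0, "claw": 62}
    - {"ax": 0, "ay": 0, "az": 0, "dx": 0, "dy": 0, "dz": 0, "claw": 66}
    - {"ax": 0, "ay": 0, "az": 0, "dx": 0, "dy": 0, "dz": 0, "claw": 70}
    - {"ax": 0, "ay": 0, "az": 0, "dx": 0, "dy": 0, "dz": 0, "claw": 74}
    - {"ax": 0, "ay": 0, "az": 0, "dx": 0, "dy": 0, "dz": 0, "claw": 74}
    - {"ax": 0, "ay": 0, "az": 0, "dx": 0, "dy": 0, "dz": -8, "claw": 74}
    - {"ax": 0, "ay": 0, "az": 0, "dx": 0, "dy": 0, "dz": -16, "claw": 74}
    - {"ax": 0, "ay": 0, "az": 0, "dx": 0, "dy": 0, "dz": -24, "claw": 74}
    - {"ax": 0, "ay": 0, "az": 0, "dx": 0, "dy": 0, "dz": -30, "claw": 74}
    - {"ax": 0, "ay": 0, "az": 0, "dx": 0, "dy": 0, "dz": -30, "claw": 74}
    - {"ax": 0, "ay": 0, "az": 0, "dx": 0, "dy": 0, "dz": -20, "claw": 74}
    - {"ax": 0, "ay": 0, "az": 0, "dx": 0, "dy": 0, "dz": -8, "claw": 74}
    - {"ax": 0, "ay": 0, "az": 0, "dx": 0, "dy": 0, "dz": 0, "claw": 74}

```text
time_s: 39.75
tcp_pos: [0.6318, -0.1705, 0.2014]
ee_rot: [[0.275, -0.961, 0.003], [-0.961, -0.275, -0.0], [0.001, -0.003, -1.0]]
wrist_force: [0.1, -0.0, -0.2]
gripper_width: 0.853
gripper_force: 0.0
```

play_rows:
  steps:
    - {"ax": 0, "ay": 0, "az": -7.5, "dx": 0, "dy": 0, "dz": 0, "claw": 87}
    - {"ax": 0, "ay": 0, "az": -7.5, "dx": 0, "dy": 0, "dz": 0, "claw": 87}
    - {"ax": 0, "ay": 0, "az": -7.5, "dx": 0, "dy": 0, "dz": 0, "claw": 87}
    - {"ax": 0, "ay": 0, "az": -7.5, "dx": 0, "dy": 0, "dz": 0, "claw": 87}
    - {"ax": 0, "ay": 0, "az": -7.5, "dx": 0, "dy": 0, "dz": 0, "claw": 87}
    - {"ax": 0, "ay": 0, "az": -7.5, "dx": 0, "dy": 0, "dz": 0, "claw": 87}
    - {"ax": 0, "ay": 0, "az": -7.5, "dx": 0, "dy": 0, "dz": 0, "claw": 87}
    - {"ax": 0, "ay": 0, "az": -7.5, "dx": 0, "dy": 0, "dz": 0, "claw": 87}
    - {"ax": 0, "ay": 0, "az": -7.5, "dx": 0, "dy": 0, "dz": 0, "claw": 87}
    - {"ax": 0, "ay": 0, "az": -7.5, "dx": 0, "dy": 0, "dz": 0, "claw": 87}
    - {"ax": 0, "ay": 0, "az": -7.5, "dx": 0, "dy": 0, "dz": 0, "claw": 87}
    - {"ax": 0, "ay": 0, "az": -7.5, "dx": 0, "dy": 0, "dz": 0, "claw": 87}
    - {"ax": 0, "ay": 0, "az": 0, "dx": 0, "dy": 0, "dz": 0, "claw": 87}

```text
time_s: 41.05
tcp_pos: [0.6305, -0.1703, 0.1978]
ee_rot: [[0.962, 0.275, -0.004], [0.275, -0.962, 0.001], [-0.003, -0.002, -1.0]]
wrist_force: [-0.5, 0.0, -0.7]
gripper_width: 0.998
gripper_force: 0.0
```

```bash
python3 g.py .5498 .1367 .20 16
```

```text
t 41.05 pos [ 0.6305 -0.1703  0.1978] yaw 15.94 tilt [-0.0035  0.0006] q [ -1.   26.4   1.7  -0.  -65.5 106.9] w 86.8 F [-0.5  0.  -0.7]
az total -0.06 | dx 7.1 dy -317.4 dz -2.2 |len 317
```

play_rows:
  steps:
    - {"ax": 0, "ay": 0, "az": 0, "dx": 0.6, "dy": -26.4, "dz": 0, "claw": 87}
    - {"ax": 0, "ay": 0, "az": 0, "dx": 0.6, "dy": -26.4, "dz": 0, "claw": 87}
    - {"ax": 0, "ay": 0, "az": 0, "dx": 0.6, "dy": -26.4, "dz": 0, "claw": 87}
    - {"ax": 0, "ay": 0, "az": 0, "dx": 0.6, "dy": -26.4, "dz": 0, "claw": 87}
    - {"ax": 0, "ay": 0, "az": 0, "dx": 0.6, "dy": -26.4, "dz": 0, "claw": 87}
    - {"ax": 0, "ay": 0, "az": 0, "dx": 0.6, "dy": -26.4, "dz": 0, "claw": 87}
    - {"ax": 0, "ay": 0, "az": 0, "dx": 0.6, "dy": -26.4, "dz": 0, "claw": 87}
    - {"ax": 0, "ay": 0, "az": 0, "dx": 0.6, "dy": -26.4, "dz": 0, "claw": 87}
    - {"ax": 0, "ay": 0, "az": 0, "dx": 0.6, "dy": -26.4, "dz": 0, "claw": 87}
    - {"ax": 0, "ay": 0, "az": 0, "dx": 0.6, "dy": -26.4, "dz": 0, "claw": 87}
    - {"ax": 0, "ay": 0, "az": 0, "dx": 0.6, "dy": -26.4, "dz": 0, "claw": 87}
    - {"ax": 0, "ay": 0, "az": 0, "dx": 0.5, "dy": -27, "dz": 0, "claw": 87}
    - {"ax": 0, "ay": 0, "az": 0, "dx": 0, "dy": 0, "dz": 0, "claw": 87}
    - {"ax": 0, "ay": 0, "az": 0, "dx": 0, "dy": 0, "dz": 20, "claw": 87}
    - {"ax": 0, "ay": 0, "az": 0, "dx": 0, "dy": 0, "dz": 25, "claw": 87}
    - {"ax": 0, "ay": 0, "az": 0, "dx": 0, "dy": 0, "dz": 25, "claw": 87}
    - {"ax": 0, "ay": 0, "az": 0, "dx": 0, "dy": 0, "dz": 15, "claw": 87}
    - {"ax": 0, "ay": 0, "az": 0, "dx": 0, "dy": 0, "dz": 0, "claw": 87}
    - {"ax": 0, "ay": 0, "az": 0, "dx": 0, "dy": 0, "dz": 0, "claw": 87}

```text
time_s: 42.95
tcp_pos: [0.551, 0.1362, 0.1147]
ee_rot: [[0.962, 0.274, -0.001], [0.274, -0.962, -0.001], [-0.001, 0.001, -1.0]]
wrist_force: [0.0, 0.7, 0.3]
gripper_width: 0.998
gripper_force: 0.0
```

```bash
python3 g.py .5498 .1367 .0565 16
```

```text
t 42.95 pos [0.551  0.1362 0.1147] yaw 15.88 tilt [-0.0005 -0.0007] q [ 30.2  23.2 -17.    0.  -49.8  75.6] w 86.8 F [0.  0.7 0.3]
az total -0.12 | dx -1.1 dy -0.9 dz 58.2 |len 58
```

play_rows:
  steps:
    - {"ax": 0, "ay": 0, "az": 0, "dx": -1, "dy": -0.8, "dz": 20, "claw": 87}
    - {"ax": 0, "ay": 0, "az": 0, "dx": 0, "dy": 0, "dz": 18, "claw": 87}
    - {"ax": 0, "ay": 0, "az": 0, "dx": 0, "dy": 0, "dz": 14, "claw": 87}
    - {"ax": 0, "ay": 0, "az": 0, "dx": 0, "dy": 0, "dz": 6, "claw": 85}
    - {"ax": 0, "ay": 0, "az": 0, "dx": 0, "dy": 0, "dz": 0, "claw": 76}
    - {"ax": 0, "ay": 0, "az": 0, "dx": 0, "dy": 0, "dz": 0, "claw": 70}
    - {"ax": 0, "ay": 0, "az": 0, "dx": 0, "dy": 0, "dz": 0, "claw": 65}
    - {"ax": 0, "ay": 0, "az": 0, "dx": 0, "dy": 0, "dz": 0, "claw": 60}
    - {"ax": 0, "ay": 0, "az": 0, "dx": 0, "dy": 0, "dz": 0, "claw": 52}
    - {"ax": 0, "ay": 0, "az": 0, "dx": 0, "dy": 0, "dz": 0, "claw": 52}
    - {"ax": 0, "ay": 0, "az": 0, "dx": 0, "dy": 0, "dz": 0, "claw": 52}
    - {"ax": 0, "ay": 0, "az": 0, "dx": 0, "dy": 0, "dz": 0, "claw": 52}

```text
time_s: 44.15
tcp_pos: [0.5503, 0.1376, 0.0576]
ee_rot: [[0.961, 0.275, 0.002], [0.275, -0.961, 0.001], [0.002, -0.0, -1.0]]
wrist_force: [-1.1, 2.3, 4.3]
gripper_width: 0.679
gripper_force: 29.9
```

play_rows:
  steps:
    - {"ax": 0, "ay": 0, "az": 0, "dx": 0, "dy": 0, "dz": -8, "claw": 52}
    - {"ax": 0, "ay": 0, "az": 0, "dx": 0, "dy": 0, "dz": -20, "claw": 52}
    - {"ax": 0, "ay": 0, "az": 0, "dx": 0, "dy": 0, "dz": -28, "claw": 52}
    - {"ax": 0, "ay": 0, "az": 0, "dx": 0, "dy": 0, "dz": -28, "claw": 52}
    - {"ax": 0, "ay": 0, "az": 0, "dx": 0, "dy": 0, "dz": -28, "claw": 52}
    - {"ax": 0, "ay": 0, "az": 0, "dx": 0, "dy": 0, "dz": -18, "claw": 52}
    - {"ax": 0, "ay": 0, "az": 0, "dx": 0, "dy": 0, "dz": -8, "claw": 52}
    - {"ax": 0, "ay": 0, "az": 7.5, "dx": 0, "dy": 0, "dz": 0, "claw": 52}
    - {"ax": 0, "ay": 0, "az": 7.5, "dx": 0, "dy": 0, "dz": 0, "claw": 52}
    - {"ax": 0, "ay": 0, "az": 7.5, "dx": 0, "dy": 0, "dz": 0, "claw": 52}
    - {"ax": 0, "ay": 0, "az": 7.5, "dx": 0, "dy": 0, "dz": 0, "claw": 52}
    - {"ax": 0, "ay": 0, "az": 7.5, "dx": 0, "dy": 0, "dz": 0, "claw": 52}
    - {"ax": 0, "ay": 0, "az": 7.5, "dx": 0, "dy": 0, "dz": 0, "claw": 52}
    - {"ax": 0, "ay": 0, "az": 7.5, "dx": 0, "dy": 0, "dz": 0, "claw": 52}
    - {"ax": 0, "ay": 0, "az": 7.5, "dx": 0, "dy": 0, "dz": 0, "claw": 52}
    - {"ax": 0, "ay": 0, "az": 7.5, "dx": 0, "dy": 0, "dz": 0, "claw": 52}
    - {"ax": 0, "ay": 0, "az": 7.5, "dx": 0, "dy": 0, "dz": 0, "claw": 52}
    - {"ax": 0, "ay": 0, "az": 7.5, "dx": 0, "dy": 0, "dz": 0, "claw": 52}
    - {"ax": 0, "ay": 0, "az": 7.5, "dx": 0, "dy": 0, "dz": 0, "claw": 52}
    - {"ax": 0, "ay": 0, "az": 0, "dx": 0, "dy": 0, "dz": 0, "claw": 52}

```text
time_s: 46.15
tcp_pos: [0.5487, 0.1366, 0.1934]
ee_rot: [[0.275, -0.962, -0.003], [-0.962, -0.275, -0.001], [0.0, 0.003, -1.0]]
wrist_force: [1.2, 0.4, -1.4]
gripper_width: 0.677
gripper_force: 30.0
```

```bash
python3 g.py .5154 -.1058 .195 -74
```

```text
t 46.15 pos [0.5487 0.1366 0.1934] yaw -74.06 tilt [-0.0032 -0.0013] q [ 30.4  18.4 -11.6  -0.  -60.2 -14.4] w 58.9 F [ 1.2  0.4 -1.4]
az total -0.06 | dx 223.8 dy 98.8 dz -1.6 |len 245
```

play_rows:
  steps:
    - {"ax": 0, "ay": 0, "az": 0, "dx": 10, "dy": 4.5, "dz": 0, "claw": 52}
    - {"ax": 0, "ay": 0, "az": 0, "dx": 20.4, "dy": 9, "dz": 0, "claw": 52}
    - {"ax": 0, "ay": 0, "az": 0, "dx": 20.4, "dy": 9, "dz": 0, "claw": 52}
    - {"ax": 0, "ay": 0, "az": 0, "dx": 20.4, "dy": 9, "dz": 0, "claw": 52}
    - {"ax": 0, "ay": 0, "az": 0, "dx": 20.4, "dy": 9, "dz": 0, "claw": 52}
    - {"ax": 0, "ay": 0, "az": 0, "dx": 20.4, "dy": 9, "dz": 0, "claw": 52}
    - {"ax": 0, "ay": 0, "az": 0, "dx": 20.4, "dy": 9, "dz": 0, "claw": 52}
    - {"ax": 0, "ay": 0, "az": 0, "dx": 20.4, "dy": 9, "dz": 0, "claw": 52}
    - {"ax": 0, "ay": 0, "az": 0, "dx": 20.4, "dy": 9, "dz": 0, "claw": 52}
    - {"ax": 0, "ay": 0, "az": 0, "dx": 20.4, "dy": 9, "dz": 0, "claw": 52}
    - {"ax": 0, "ay": 0, "az": 0, "dx": 20.4, "dy": 9, "dz": 0, "claw": 52}
    - {"ax": 0, "ay": 0, "az": 0, "dx": 10, "dy": 4.5, "dz": 0, "claw": 52}
    - {"ax": 0, "ay": 0, "az": 0, "dx": 0, "dy": 0, "dz": 0, "claw": 52}
    - {"ax": 0, "ay": 0, "az": 0, "dx": 0, "dy": 0, "dz": 12, "claw": 52}
    - {"ax": 0, "ay": 0, "az": 0, "dx": 0, "dy": 0, "dz": 20, "claw": 52}
    - {"ax": 0, "ay": 0, "az": 0, "dx": 0, "dy": 0, "dz": 18, "claw": 52}
    - {"ax": 0, "ay": 0, "az": 0, "dx": 0, "dy": 0, "dz": 10, "claw": 52}
    - {"ax": 0, "ay": 0, "az": 0, "dx": 0, "dy": 0, "dz": 0, "claw": 52}
    - {"ax": 0, "ay": 0, "az": 0, "dx": 0, "dy": 0, "dz": 0, "claw": 52}

```text
time_s: 48.05
tcp_pos: [0.5166, -0.1051, 0.135]
ee_rot: [[0.276, -0.961, 0.0], [-0.961, -0.276, -0.0], [0.0, -0.0, -1.0]]
wrist_force: [0.0, 0.3, -1.3]
gripper_width: 0.685
gripper_force: 30.0
```

```bash
python3 g.py .5154 -.1058 .0666 -74; python3 -c "
from h import *
c=cap('scene')
cv2.imwrite('pics/p4.png',cv2.resize(c['frame'][60:260,260:500],None,fx=3,fy=3))"
```

```text
t 48.05 pos [ 0.5166 -0.1051  0.135 ] yaw -73.97 tilt [ 0.0003 -0.0003] q [  6.2  18.3 -21.4   0.  -50.3   9.9] w 59.6 F [ 0.   0.3 -1.3]
az total 0.03 | dx 0.4 dy 1.3 dz 68.4 |len 68
```

View pics/p4.png

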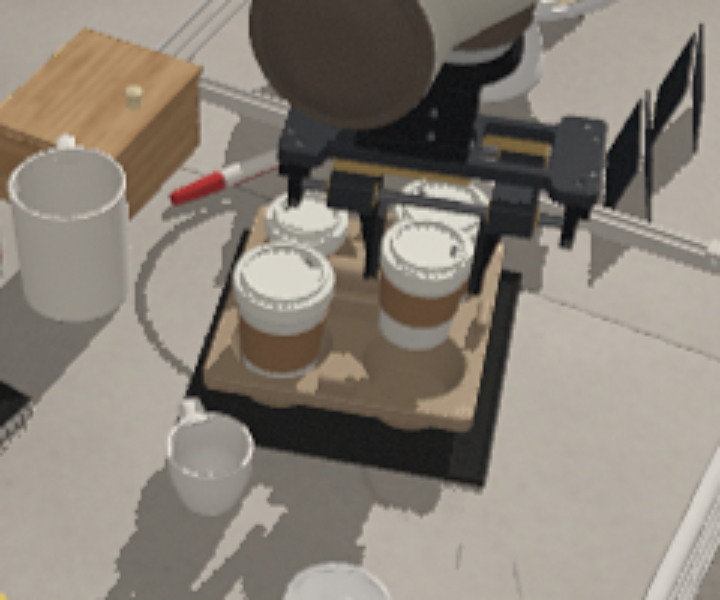

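The short cup is upright over the last pocket, at (425,285) in the crop. Short 2 is seated at (307,220). Lowering.

play_rows:
  steps:
    - {"ax": 0, "ay": 0, "az": 0, "dx": 0.4, "dy": 1.2, "dz": 10, "claw": 52}
    - {"ax": 0, "ay": 0, "az": 0, "dx": 0, "dy": 0, "dz": 12, "claw": 52}
    - {"ax": 0, "ay": 0, "az": 0, "dx": 0, "dy": 0, "dz": 12, "claw": 52}
    - {"ax": 0, "ay": 0, "az": 0, "dx": 0, "dy": 0, "dz": 10, "claw": 52}
    - {"ax": 0, "ay": 0, "az": 0, "dx": 0, "dy": 0, "dz": 8, "claw": 52}
    - {"ax": 0, "ay": 0, "az": 0, "dx": 0, "dy": 0, "dz": 6, "claw": 52}
    - {"ax": 0, "ay": 0, "az": 0, "dx": 0, "dy": 0, "dz": 4, "claw": 52}
    - {"ax": 0, "ay": 0, "az": 0, "dx": 0, "dy": 0, "dz": 3, "claw": 52}
    - {"ax": 0, "ay": 0, "az": 0, "dx": 0, "dy": 0, "dz": 1.5, "claw": 52}
    - {"ax": 0, "ay": 0, "az": 0, "dx": 0, "dy": 0, "dz": 1, "claw": 52}
    - {"ax": 0, "ay": 0, "az": 0, "dx": 0, "dy": 0, "dz": 0, "claw": 52}
    - {"ax": 0, "ay": 0, "az": 0, "dx": 0, "dy": 0, "dz": 0, "claw": 52}

```text
time_s: 49.3
tcp_pos: [0.5152, -0.1062, 0.0676]
ee_rot: [[0.275, -0.961, 0.001], [-0.961, -0.275, -0.0], [0.0, -0.001, -1.0]]
wrist_force: [-0.4, -0.1, -1.6]
gripper_width: 0.681
gripper_force: 30.0
```

play_rows:
  steps:
    - {"ax": 0, "ay": 0, "az": 0, "dx": 0, "dy": 0, "dz": 1, "claw": 52}
    - {"ax": 0, "ay": 0, "az": 0, "dx": 0, "dy": 0, "dz": 0.5, "claw": 52}
    - {"ax": 0, "ay": 0, "az": 0, "dx": 0, "dy": 0, "dz": 0, "claw": 52}
    - {"ax": 0, "ay": 0, "az": 0, "dx": 0, "dy": 0, "dz": 0, "claw": 52}

```text
time_s: 49.7
tcp_pos: [0.5154, -0.1063, 0.0665]
ee_rot: [[0.275, -0.961, 0.001], [-0.961, -0.275, -0.0], [0.0, -0.001, -1.0]]
wrist_force: [-1.1, -0.0, 4.4]
gripper_width: 0.682
gripper_force: 29.9
```

Seated. Release, rise high, then back off towards the left to clear the top view.

play_rows:
  steps:
    - {"ax": 0, "ay": 0, "az": 0, "dx": 0, "dy": 0, "dz": 0, "claw": 62}
    - {"ax": 0, "ay": 0, "az": 0, "dx": 0, "dy": 0, "dz": 0, "claw": 66}
    - {"ax": 0, "ay": 0, "az": 0, "dx": 0, "dy": 0, "dz": 0, "claw": 70}
    - {"ax": 0, "ay": 0, "az": 0, "dx": 0, "dy": 0, "dz": 0, "claw": 74}
    - {"ax": 0, "ay": 0, "az": 0, "dx": 0, "dy": 0, "dz": 0, "claw": 74}
    - {"ax": 0, "ay": 0, "az": 0, "dx": 0, "dy": 0, "dz": -8, "claw": 74}
    - {"ax": 0, "ay": 0, "az": 0, "dx": 0, "dy": 0, "dz": -16, "claw": 74}
    - {"ax": 0, "ay": 0, "az": 0, "dx": 0, "dy": 0, "dz": -24, "claw": 74}
    - {"ax": 0, "ay": 0, "az": 0, "dx": 0, "dy": 0, "dz": -30, "claw": 74}
    - {"ax": 0, "ay": 0, "az": 0, "dx": 0, "dy": 0, "dz": -30, "claw": 74}
    - {"ax": 0, "ay": 0, "az": 0, "dx": 0, "dy": 0, "dz": -20, "claw": 74}
    - {"ax": 0, "ay": 0, "az": 0, "dx": -25, "dy": 0, "dz": 0, "claw": 74}
    - {"ax": 0, "ay": 0, "az": 0, "dx": -30, "dy": 0, "dz": 0, "claw": 74}
    - {"ax": 0, "ay": 0, "az": 0, "dx": -30, "dy": 0, "dz": 0, "claw": 74}
    - {"ax": 0, "ay": 0, "az": 0, "dx": -30, "dy": 0, "dz": 0, "claw": 74}
    - {"ax": 0, "ay": 0, "az": 0, "dx": -30, "dy": 0, "dz": 0, "claw": 74}
    - {"ax": 0, "ay": 0, "az": 0, "dx": -30, "dy": 0, "dz": 0, "claw": 74}
    - {"ax": 0, "ay": 0, "az": 0, "dx": -30, "dy": 0, "dz": 0, "claw": 74}
    - {"ax": 0, "ay": 0, "az": 0, "dx": -20, "dy": 0, "dz": 0, "claw": 74}
    - {"ax": 0, "ay": 0, "az": 0, "dx": 0, "dy": 0, "dz": 0, "claw": 74}

```text
time_s: 51.7
tcp_pos: [0.4528, 0.1119, 0.1946]
ee_rot: [[0.278, -0.961, 0.001], [-0.961, -0.278, 0.001], [-0.0, -0.001, -1.0]]
wrist_force: [-0.3, 0.0, -0.4]
gripper_width: 0.851
gripper_force: 0.0
```

```bash
python3 - <<'E'
from m import *
c=cap('top','end.png'); P=cloud(c); Z=P[...,2]
C=np.array([.5741,-.1392]);a=np.radians(16);R=np.array([[np.cos(a),np.sin(a)],[-np.sin(a),np.cos(a)]])
def px(p):
    q=np.array(c['rotation']).T@(np.array(p)-c['xyz']); return int(q[0]/q[2]*c['fx']+c['cx']),int(q[1]/q[2]*c['fy']+c['cy'])
for n,x,y,z in [('t1',.6057,-.0799,.095),('t2',.5413,-.1961,.095),('s1',.5154,-.1058,.068),('s2',.6316,-.1702,.068)]:
    u,v=px((x,y,z+.01)); r=lid(c,u,v,z,22); print(n,r,(R@(r[:2]-C)).round(4))
for n,u,v,z in [('esp',349,233,.035),('jar',291,306,.085)]:
    try: print(n,lid(c,u,v,z))
    except Exception: print(n,'hidden')
for nm,lo,hi,cx,cy in [('carrier',.037,.05,.573,-.137),('spare',.03,.045,.4605,.2998)]:
    m=((Z>lo)&(Z<hi)&(np.hypot(P[...,0]-cx,P[...,1]-cy)<.15)).astype(np.uint8)
    n,l,st,ce=cv2.connectedComponentsWithStats(m);k=1+np.argmax(st[1:,4]);q=P[l==k]
    print(nm,cv2.minAreaRect(q[:,:2].astype(np.float32)*1000),np.median(q[:,2]))
E
```

```text
t1 [ 0.606  -0.08    0.0681  0.1055  0.1118  0.6053 -0.0791] [0.047  0.0481]
t2 [ 0.5416 -0.1963  0.0686  0.1054  0.112   0.5413 -0.1951] [-0.047  -0.0459]
s1 [ 0.518  -0.1075  0.0604  0.0775  0.0853  0.518  -0.1067] [-0.0452  0.0459]
s2 [ 0.6347 -0.1716  0.0606  0.0776  0.0849  0.634  -0.1706] [ 0.0493 -0.0478]
esp [0.6056 0.0284 0.0818 0.0519 0.0571 0.6085 0.0283]
jar hidden
carrier ((574.18505859375, -139.40716552734375), (187.97279357910156, 189.21861267089844), 15.993630409240723) 0.04381614264550304
spare ((461.2625732421875, 296.10174560546875), (187.10879516601562, 188.67767333984375), 7.263341426849365) 0.03720186408471249
```

View pics/end.png

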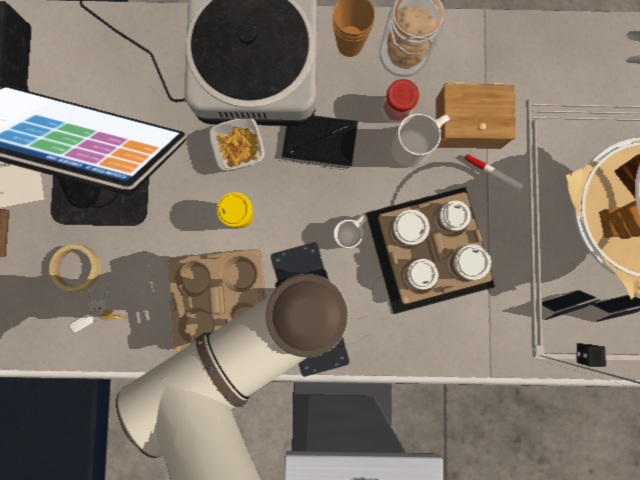

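The four cups are seated in the carrier around (440,245), within 2.5 mm of their pocket centres. The espresso cup and spare carrier have not moved noticeably, and the hand is clear. Handing in.

```bash
python3 -c "
from station import *
print(finish_job())"
```

```text
the job is handed in; nothing more can be done
None
```

The job is handed in: the upper carrier sits square on the mat about 3 mm off centre, and the four cups stand in its pockets with the tall ones diagonally opposite; the spare carrier and china cup measured in place, while the jar, hidden under the arm in the last image, was in place when last measured before the final cup.

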